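Find the high side of a bent stirrer shaft

ROBOT

A 7-joint arm with a two-finger parallel gripper is mounted at the origin on the work surface. World frame = base frame: x ahead of the robot, y to its left, z up, the work surface at z = 0. Lengths are in m, angles in rad, forces in N, time in s.
With the tool pointing down it reaches from about 0.4 to 0.875 m from the base axis. Payload 4.4 kg.
Tool frame: the origin (TCP) lies between the finger pads; the fingertips stand 14 mm ahead of it and the grasp point (between the pads) lies 5 mm behind it; z points along the fingers, y is the line along which they close (so a half turn about z gives the same grasp; the last joint's range is limited). The gripper opens to 85 mm and grips with 20 to 120 N. Pads are 22 mm wide; open, the fingers measure 114 mm over their backs; the gripper's body (76 mm by 85 mm) begins 54 mm behind the grasp point. The pads swing forward as they close: fully open they stand 13 mm farther back than shut.
Start: joints at [1.119, 0.628, 0.038, 1.517, -0.027, 0.996, -0.02], TCP at [0.245, -0.602, 0.245] pointing down, gripper open.
Joint ranges: [-3.06, 3.06], [-0.37, 2.12], [-1.25, 1.32], [0.18, 2.47], [-1.1, 4.24], [0.23, 1.98], [-2.94, 2.94]. Speed limits (rad/s): [2.57, 2.57, 3.14, 3.14, 3.14, 3.14, 3.14].

INTERFACE

Orientations are given as a unit quaternion [w, x, y, z].
In Python, from station import readout, imaging, arm gives the robot as it stands. The module is installed in compiled form; this text tells all that it offers.
- The arm moves only by the tool apply_moves, never from a script. Its argument "targets" is a list of rows, each a list of 3 entries, a list of its own where there are three numbers: the shift along the tool's x, y, z in m, then the turn about the tool's z in rad, then the finger opening in m, from 0 to 0.0854. A call has 1 to 20 rows; each row is the pose to reach, as a shift and turn from the pose commanded when the call began, along the tool's axes at that moment; what a row does not reach only later rows make up. A row lasts 1/12 s, in which the tool goes at most 41.7 mm and 7.16 degrees, less where a joint would pass 70% of its speed; a pose out of reach is approached as far as the arm can. A call with a gripper value outside its range is refused whole. The fingers move at their own pace and stop on an object; "force" is the grip in N (left out, the last holds). Time passes only in rows, so rows that repeat a pose let the fingers close. It gives the time, the measured TCP pose, the force, the opening and the grip force at its end, in the units of the state.
- readout.observe(): the state, without advancing time (a new reading comes with each control period).
- imaging.capture(name): name is "scene" or "top" or "wrist"; returns the picture (420x560x3 uint8, blue, green, red); there is no depth.
- imaging.camera_model(name): a dict with "K" (3x3 intrinsics, pixels), "k1" (the pictures are not rectified: a ray, as slopes to the right and down, at radius r is drawn at 1 + k1 r^2 times it, then the intrinsics apply), "position" and "rotation" of the camera in the world; the wrist camera has in their place "tool_from_camera" (4x4, takes a point from camera to tool coordinates, whose origin is the TCP and whose axes are the flange's). Camera axes: x right, y down, z forward; pixel columns grow to the right and rows downward; lengths in m; the calibration is good to about 2 mm. A picture is of the moment at which its call begins: read the wrist's pose just before it. camera_model takes no time and is no camera call.
- arm.close_job(): hands the job in; it is judged then, once.
The state is a dict: "t": time; "qpos": joint angles; "qd": joint speeds; "joint_torque": joint torques, N m; "tcp_pos": TCP position; "eef_rot": TCP orientation; "force": force on the tool from outside, world axes, zero at the start; "wrist_torque": the same for the moment, N m; "grip_width": finger opening in m; "grasp_force": force on a finger pad.
Only numpy, scipy, OpenCV 4.12 (cv2) and the standard library are available. Lean on these libraries where they do the work, as an engineer would, in place of code of your own. Each camera call takes 0.05 s, during which the arm holds its last target. There are 200 camera calls.

TASK

Measure the runout of the bent stirrer shaft: slide the dial indicator down its column until its sprung plunger bears on the hub, pressed in far enough to stay pressed in by a few millimetres through a whole turn of the shaft, but never driven to the end of its travel. Then roll the shaft in the V-blocks by its hexagonal end, not lifting it out and not touching the hub, until the hub's low side is under the plunger (the high side straight down, dial at its lowest), and on until the high side is straight up under it (dial at its highest). Leave the shaft lying so in both V-blocks with the plunger still pressed in, and do not disturb the bottle, the beaker or the dish.

Things in the scene. Friction and masses are not known exactly. Their poses are not given: they have to be found in the camera images.
- fixture: Fixed set on the bench: grey granite plate (x -100 to 100, y -240 to 60 mm, 40 mm thick) with two steel V-blocks at y = -32 and +32 mm and a column. Origin on the bench below the middle of the shaft; z up, y level along the shaft towards its hexagonal end (the dial faces +y), x level across it. Axis of the seated shaft at z = 94 mm. The hexagonal end overhangs the plate, bare bench below.
- v_near (a point): Middle of the V's mouth on the steel V-block beside the hexagonal end. Both blocks: 60 mm wide across the shaft, 26 mm thick along it, tops 100 mm above the bench, 90 degree V open upwards, 40 mm wide at the mouth.
- column_top (a point): Top centre of the indicator's 22 mm round steel column, 291 mm above the bench, at x = 0, y = -205 mm of the fixture.
- shaft: Loose metal stirrer shaft, 205 mm long, 0.7 kg, lying in both V-blocks; held only by weight and friction, it stays at any angle it is left at. Origin on its axis midway between the V-blocks; y along the axis towards the hexagonal end. Rod 20 mm in diameter. At the start its z is up.
- hex_middle (a point): On the axis, in the middle of the shaft's hexagonal end: 28 mm across flats, 32 mm across corners, 48 mm long (y = 55 to 103 mm of the shaft). Two of its six flats are square to the shaft's z. At the start a flat is on top, so opposite flats can be pinched only with the tool leaning about 30 degrees to either side across the shaft. Axes as the shaft's.
- bent_end: Bent end of the shaft with its hub, solid with the shaft; bent another way relative to the hexagon each time: at the start it leans to the fixture's +x, 63 to 149 degrees from straight up. Origin on the shaft's axis at the bend (y = -52 mm of the shaft); y along the axis; z square to it, pointing the way the end is bent, to the hub's high side (z up = high side up, z down = low side up).
- hub_centre (a point): Centre of the round hub on the bent end (34 mm in diameter, 30 mm long), 6 mm off the shaft's axis the way it is bent: the dial reading changes by about 12 mm between its low and its high side.
- indicator (a joint): Height of the indicator with arm and sleeve on the column (m): 0 fully up, grows to 0.065 going down; starts between 0 and 0.02. Friction holds it where it is left: about 6 N to push it down, 16 N to pull it up.
- bar_grip (a point): Place to pinch or push the indicator's arm: a level dark bar 16 mm wide (fixture x), 22 mm high, along the fixture's y; point on its centre line. Bar free for 25 mm towards the dial, 50 mm towards the sleeve; column's side 61 mm away, rising up to 125 mm above the bar. Dial's rim rises 29 mm, its cap 36 mm above this point. The plunger's tip, fully out, is 79 mm lower.
- plunger (a joint): Travel of the sprung plunger (m), as shown by the dial: 0 fully out (needle straight up), grows as it is pushed in, end stop at 0.025. It presses with 0.9 N at first touch, 1.9 N at the stop. Needle turns clockwise, 60 degrees (one thick tick) for each 5 mm.
- plunger_tip (a point): Lowest point of the plunger's round tip (5 mm radius), straight above the axis of the seated shaft and over the middle of the hub (y = -88 mm of the fixture).
- reagent_bottle: Loose white reagent bottle with a blue cap, 66 mm in diameter, 150 mm high, bystander; origin under its centre, z up
- beaker: Loose glass beaker, 72 mm in diameter, 95 mm high, bystander; origin under its centre, z up
- petri_dish: Loose amber glass dish with lid, 100 mm in diameter, 22 mm high, bystander; origin under its centre, z up
Not all that is in view belongs to the job. There is more than one size of the shaft; the job needs the largest.

How it is judged:
By the outcome, as a careful person would: the job done as asked, in the order asked, and still so for the second after the job is handed in, with the robot touching nothing.
It also fails if it takes over 72 s, if anything falls off the work surface, if the arm or the gripper's body presses on something with over 40 N, if the wrist force passes 120 N, or if a joint passes its speed limit or range.

## Working session

There is one attempt and no reset: what is moved stays moved. The work goes in short steps, Python scripts to look and compute and a tool call to move; the robot and the scene stay as the last step left them, time stands still between calls to the robot, and variables do not carry over. Pictures are saved under pics/ and viewed, at most 10 in all, crops included, and the job is handed in when it is done.

Besides the shell and the picture viewer there is one more tool, called by a JSON object that holds its "name" and its "arguments". apply_moves: Moves the arm, as the interface text tells. Its arguments: {"type":"object","properties":{"targets":{"type":"array","items":{"type":"array"}},"force":{"type":"number"}},"required":["targets"]}

```bash
mkdir -p pics; python3 - <<'E'
from station import readout, imaging, arm
import cv2, numpy as np
s=readout.observe(); print({k:np.round(v,3).tolist() for k,v in s.items()})
for n in("scene","top","wrist"):
    cv2.imwrite(f"pics/{n}0.png",imaging.capture(n)); m=imaging.camera_model(n); print(n,{k:np.round(v,4).tolist() for k,v in m.items()})
a=[cv2.imread(f"pics/{n}0.png") for n in("scene","top")]
E
```

```text
{'t': 0.0, 'qpos': [1.119, 0.629, 0.038, 1.518, -0.027, 0.996, -0.02], 'qd': [-0.001, 0.0, 0.0, 0.0, -0.001, 0.001, 0.001], 'joint_torque': [0.001, -56.341, 1.226, -19.345, 0.011, 0.011, 0.0], 'tcp_pos': [0.244, -0.602, 0.244], 'eef_rot': [-0.001, 0.981, 0.192, -0.0], 'force': [0.794, -0.024, -0.161], 'wrist_torque': [-0.017, 0.012, -0.046], 'grasp_force': 0.0, 'grip_width': 0.086}
scene {'K': [[397.9123, 0.0, 278.6964], [0.0, 397.9123, 212.5197], [0.0, 0.0, 1.0]], 'k1': -0.0483, 'position': [0.9634, 0.379, 0.8351], 'rotation': [-0.1198, 0.3712, 0.8748, -0.2874]}
top {'K': [[387.3339, 0.0, 278.5234], [0.0, 387.3339, 209.1147], [0.0, 0.0, 1.0]], 'k1': -0.0906, 'position': [0.5485, 0.0423, 0.9313], 'rotation': [0.0271, -0.7021, 0.7112, -0.0231]}
wrist {'K': [[366.4833, 0.0, 280.0545], [0.0, 366.4833, 209.5882], [0.0, 0.0, 1.0]], 'k1': -0.0505, 'tool_from_camera': [[-0.0011, -0.9593, -0.2825, 0.0732], [1.0, -0.0008, -0.0009, 0.0009], [0.0007, -0.2825, 0.9593, -0.1285], [0.0, 0.0, 0.0, 1.0]]}
```

View pics/scene0.png

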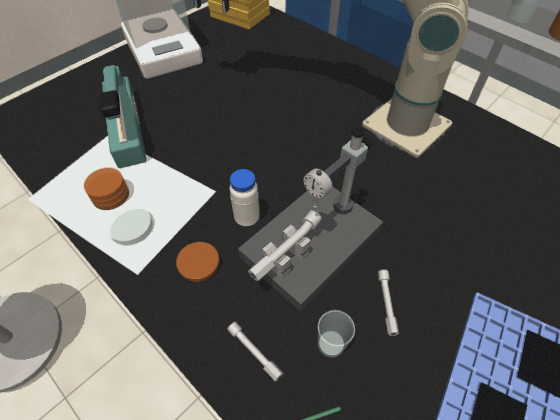

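View pics/top0.png

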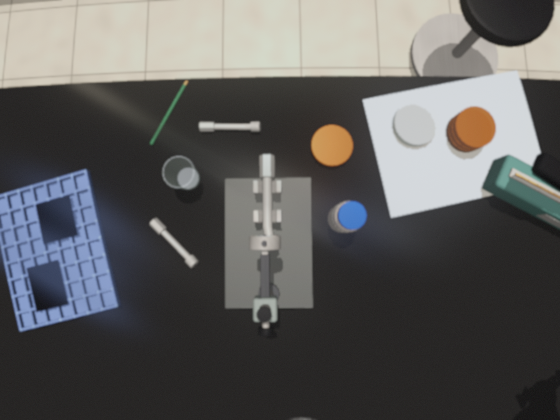

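The scene view shows the fixture with the large shaft lying in the V-blocks: hex end at scene (262,268) and top (267,165), column at top (265,315). The two loose shafts at top (230,127) and (175,243) are smaller decoys. The beaker is at (180,172), the bottle at (347,216) and the bench dish at (332,145).

```bash
cat > h.py <<'E'
import numpy as np, cv2
from scipy.spatial.transform import Rotation as R
from station import readout, imaging, arm
def q2R(q): return R.from_quat([q[1],q[2],q[3],q[0]]).as_matrix()
def cam(n,s=None):
    m=imaging.camera_model(n); K=np.array(m["K"])
    if n=="wrist":
        s=s or readout.observe(); T=np.array(m["tool_from_camera"]); Rt=q2R(s["eef_rot"])
        return K,m["k1"],Rt@T[:3,:3],np.array(s["tcp_pos"])+Rt@T[:3,3]
    r=np.array(m["rotation"]); 
    return K,m["k1"],(q2R(r) if r.size==4 else r),np.array(m["position"])
def proj(c,P):
    K,k,Rc,p=c; q=(np.atleast_2d(P)-p)@Rc; s=q[:,:2]/q[:,2:]; s=s*(1+k*(s**2).sum(1,keepdims=True))
    return s*[K[0,0],K[1,1]]+[K[0,2],K[1,2]]
def ray(c,uv):
    K,k,Rc,p=c; d=(np.atleast_2d(uv)-[K[0,2],K[1,2]])/[K[0,0],K[1,1]]; s=d.copy()
    for _ in range(10): s=d/(1+k*(s**2).sum(1,keepdims=True))
    return np.c_[s,np.ones(len(s))]@Rc.T
def atz(c,uv,z):
    d=ray(c,uv); return c[3]+d*((np.broadcast_to(z,len(d))-c[3][2])/d[:,2])[:,None]
E
python3 - <<'E'
from h import *
t=cam("top"); sc=cam("scene")
print(np.round(atz(t,[[225,178],[311,178],[313,307],[223,308]],.04),4))
print(np.round(atz(sc,[[239,248],[301,305],[382,220]],.04),4))
print("bystanders",np.round(atz(t,[[347,216],[180,172],[332,145]],[.15,.09,.02]),3))
a=cv2.imread("pics/top0.png")[140:340,200:340]; b=cv2.imread("pics/scene0.png")[120:310,230:390]
a=cv2.resize(a,None,fx=3,fy=3,interpolation=3);b=cv2.resize(b,(480,570),interpolation=3)
a=cv2.copyMakeBorder(a[:570,:],0,0,0,0,0)[:, :320*420//320]
w=np.hstack([a[:570,:300],b]);cv2.imwrite("pics/c1.png",w);print(w.shape)
E
```

```text
[[ 0.6861  0.1705  0.04  ]
 [ 0.6833 -0.0295  0.04  ]
 [ 0.3872 -0.0289  0.04  ]
 [ 0.387   0.1766  0.04  ]]
[[ 0.6841 -0.0244  0.04  ]
 [ 0.6883  0.1743  0.04  ]
 [ 0.3871  0.169   0.04  ]]
bystanders [[ 0.588 -0.092  0.15 ]
 [ 0.693  0.263  0.09 ]
 [ 0.766 -0.083  0.02 ]]
(570, 780, 3)
```

View pics/c1.png

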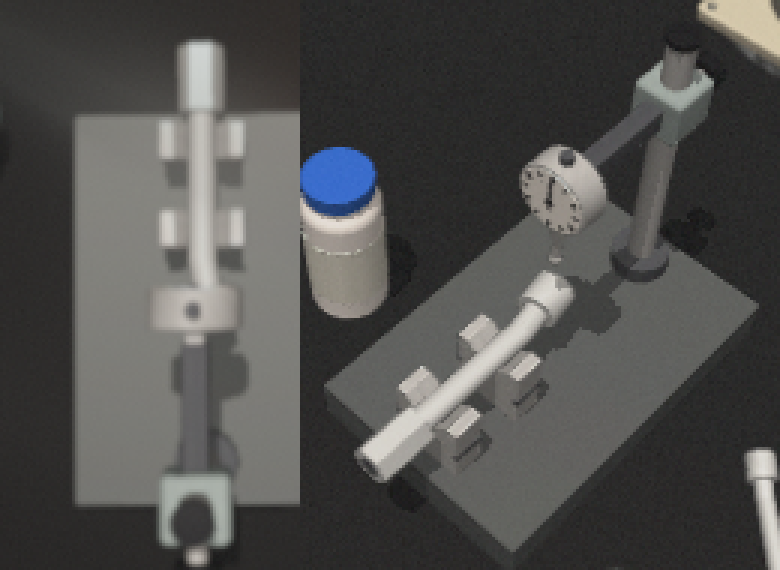

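The crop confirms the chosen large shaft. The hex has a flat on top at crop (200,75), and the hub is under the dial. The dial needle points straight up at crop (550,190), so the plunger is fully out. Next I'll fit the fixture pose and the indicator height.

```bash
python3 - <<'E'
from h import *
from scipy.optimize import least_squares
t=cam("top"); sc=cam("scene")
def T(u): return [200+u[0]/3,140+u[1]/3]
def S(u): return [230+(u[0]-300)/3,120+u[1]/3]
F=[(t,[225,178.3],(-100,60,40)),(t,[311,178],(100,60,40)),(t,[313,307],(100,-240,40)),(t,[224,308],(-100,-240,40)),
(sc,S((325,385)),(100,60,40)),(sc,S((515,548)),(-100,60,40)),(sc,S((758,300)),(-100,-240,40)),
(t,T((201.5,139)),(0,32,100)),(t,T((201.5,226)),(0,-32,100)),(sc,S((682,35)),(0,-205,291)),(t,T((193,520)),(0,-205,291))]
def W(p,P):
    c,s=np.cos(p[2]),np.sin(p[2]); P=np.array(P)/1e3
    return np.array([p[0]+c*P[1]+s*P[0], p[1]+s*P[1]-c*P[0], P[2]])
f=lambda p:np.concatenate([proj(c,W(p,P))[0]-u for c,u,P in F])
r=least_squares(f,[.625,.072,0],loss="soft_l1"); print(r.x); print(np.round(f(r.x).reshape(-1,2),1))
p=r.x; print("hex end top",proj(t,W(p,(0,103,108))),"pix",T((201,40)))
# dial: centre of face visible; scene pix ->height. dial face centre approx
for z in (.17,.18,.19,.2,.21,.22,.23): print(z, [np.round(3*(proj(sc,W(p,P))[0]-[230,120])+[300,0]) for P in ((0,-88,1e3*z-79),(0,-133,1e3*z),(0,-88,1e3*z+36))])
E
```

```text
[6.26205429e-01 7.13844388e-02 2.33665246e-04]
[[-0.4 -0.3]
 [-0.4 -1.2]
 [-0.1  0.4]
 [ 1.3  0.3]
 [-1.2 -0.9]
 [-1.   0.7]
 [ 0.3  0.3]
 [-0.4 -0.4]
 [-0.1  0.2]
 [ 0.2 -1.4]
 [-0.2  1.3]]
hex end top [[266.2710824 152.8046225]] pix [267.0, 153.33333333333334]
0.17 [array([548., 306.]), array([596., 206.]), array([559., 209.])]
0.18 [array([549., 298.]), array([598., 197.]), array([560., 200.])]
0.19 [array([550., 290.]), array([599., 188.]), array([561., 190.])]
0.2 [array([551., 282.]), array([600., 179.]), array([562., 180.])]
0.21 [array([552., 274.]), array([602., 169.]), array([564., 170.])]
0.22 [array([553., 266.]), array([603., 160.]), array([565., 160.])]
0.23 [array([554., 258.]), array([605., 150.]), array([566., 150.])]
```

The fixture origin comes out at about (0.626, 0.071) with yaw ≈ 0. The fit residuals are about 1 px, and the hex end checks out. The bar is at z ≈ 0.230.

```bash
cat >> h.py <<'E'
def go(w,yaw=0.0):
    s=readout.observe(); Rt=q2R(s["eef_rot"]); d=Rt.T@(np.array(w)-s["tcp_pos"])
    y=np.arctan2(Rt[1,0],Rt[0,0]); print("t",round(s["t"],2),"tcp",np.round(s["tcp_pos"],4),"tilt",np.round(Rt[:,2],3),"shift",np.round(d,4),"turn",round(y-yaw,4),"F",np.round(s["force"],1))
E
python3 -c "
from h import *
go([.244,-.602,.345]);go([.493,.0714,.345])"
```

```text
t 0.15 tcp [ 0.2444 -0.6018  0.2446] tilt [-0.001  0.001 -1.   ] shift [-5.000e-04 -1.000e-04 -1.004e-01] turn 0.3858 F [ 0.2 -0.1  0.3]
t 0.15 tcp [ 0.2444 -0.6018  0.2446] tilt [-0.001  0.001 -1.   ] shift [ 0.4836 -0.5303 -0.0996] turn 0.3858 F [ 0.2 -0.1  0.3]
```

{"name": "apply_moves", "arguments": {"targets": [[[0,0,-0.1],0,0.085],[[0,0,-0.1],0,0.085],[[0.484,-0.53,-0.1],0.386,0.085],[[0.484,-0.53,-0.1],0.386,0.085],[[0.484,-0.53,-0.1],0.386,0.085],[[0.484,-0.53,-0.1],0.386,0.085],[[0.484,-0.53,-0.1],0.386,0.085],[[0.484,-0.53,-0.1],0.386,0.085],[[0.484,-0.53,-0.1],0.386,0.085],[[0.484,-0.53,-0.1],0.386,0.085],[[0.484,-0.53,-0.1],0.386,0.085],[[0.484,-0.53,-0.1],0.386,0.085],[[0.484,-0.53,-0.1],0.386,0.085],[[0.484,-0.53,-0.1],0.386,0.085],[[0.484,-0.53,-0.1],0.386,0.085],[[0.484,-0.53,-0.1],0.386,0.085],[[0.484,-0.53,-0.1],0.386,0.085],[[0.484,-0.53,-0.1],0.386,0.085],[[0.484,-0.53,-0.1],0.386,0.085],[[0.484,-0.53,-0.1],0.386,0.085]], "force": 30}}

```text
t: 1.82
tcp_pos: [0.4949, 0.0789, 0.3454]
eef_rot: [-0.002, 1.0, 0.004, 0.001]
force: [1.1, 0.4, -0.1]
grip_width: 0.085
grasp_force: 0.0
```

```bash
python3 -c "
from h import *
go([.493,.0714,.225])
s=readout.observe();c=cam('wrist',s);im=imaging.capture('wrist')
for P in ((.493,.0714,.241),(.5182,.0714,.241),(.4432,.0714,.241),(.538,.0714,.266)): cv2.drawMarker(im,tuple(int(v) for v in proj(c,P)[0]),(0,0,255),0,10)
b=imaging.capture('scene')
cv2.imwrite('pics/w1.png',np.hstack([im,b[0:420,180:420]]))"
```

```text
t 1.82 tcp [0.4949 0.0789 0.3454] tilt [ 0.002  0.005 -1.   ] shift [-0.0022  0.0081  0.1203] turn 0.009 F [ 1.1  0.4 -0.1]
```

View pics/w1.png

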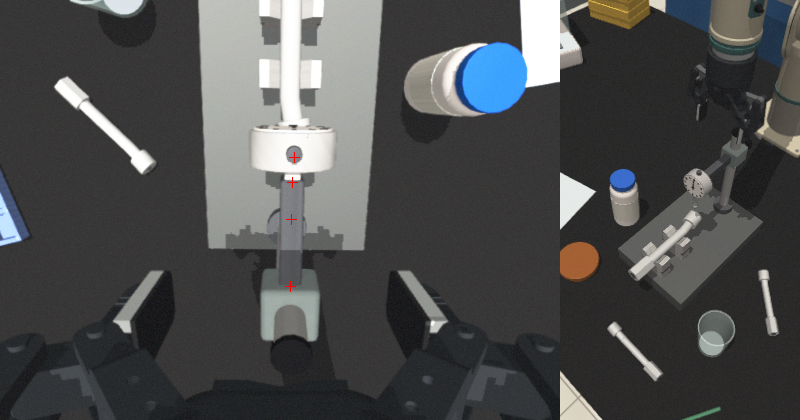

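The predicted bar, sleeve and dial points land on the image: bar at (291,220), sleeve edge at (290,285), cap at (294,154). I'll descend over the bar.

{"name": "apply_moves", "arguments": {"targets": [[[0,0,0],0,0.085],[[0,0,0.03],0,0.085],[[0,0,0.06],0,0.085],[[0,0,0.09],0,0.085],[[0,0,0.12],0,0.06],[[0,0,0.12],0,0.04]]}}

```text
t: 2.42
tcp_pos: [0.4895, 0.0677, 0.2209]
eef_rot: [0.002, 1.0, -0.002, -0.005]
force: [-1.6, -0.5, 0.1]
grip_width: 0.0633
grasp_force: 0.0
```

```bash
python3 -c "
from h import *
go([.493,.0714,.225])"
```

```text
t 2.42 tcp [0.4895 0.0677 0.2209] tilt [-0.01  -0.003 -1.   ] shift [ 0.0034 -0.0037 -0.0041] turn -0.0036 F [-1.6 -0.5  0.1]
```

{"name": "apply_moves", "arguments": {"targets": [[[0,0,0],0,0.035],[[0,0,0],0,0.03],[[0,0,0],0,0.03]]}}

```text
t: 2.67
tcp_pos: [0.495, 0.0705, 0.2273]
eef_rot: [-0.0, 1.0, -0.001, 0.002]
force: [0.5, 0.1, 0.3]
grip_width: 0.0299
grasp_force: 0.0
```

```bash
python3 -c "
from h import *
go([.493,.0714,.225])"
```

```text
t 2.67 tcp [0.495  0.0705 0.2273] tilt [ 0.004  0.    -1.   ] shift [-0.002  -0.0009  0.0023] turn -0.0014 F [0.5 0.1 0.3]
```

{"name": "apply_moves", "arguments": {"targets": [[[0,0,0],0,0.0],[[0,0,0],0,0.0],[[0,0,0],0,0.0],[[0,0,0],0,0.0],[[0,0,0.006],0,0.0],[[0,0,0.014],0,0.0],[[0,0,0.022],0,0.0],[[0,0,0.03],0,0.0],[[0,0,0.036],0,0.0],[[0,0,0.04],0,0.0],[[0,0,0.04],0,0.0],[[0,0,0.04],0,0.0]], "force": 40}}

```text
t: 3.67
tcp_pos: [0.4947, 0.0719, 0.1858]
eef_rot: [-0.001, 1.0, 0.0, 0.001]
force: [3.0, 3.0, -2.1]
grip_width: 0.0152
grasp_force: 44.3
```

```bash
python3 -c "
from h import *
go([.493,.0714,.173])
b=imaging.capture('scene')
cv2.imwrite('pics/s2.png',cv2.resize(b[140:320,225:385],None,fx=4,fy=4,interpolation=3)[:600])"
```

```text
t 3.67 tcp [0.4947 0.0719 0.1858] tilt [ 0.003  0.001 -1.   ] shift [-0.0018  0.0005  0.0128] turn 0.0003 F [ 3.   3.  -2.1]
```

View pics/s2.png

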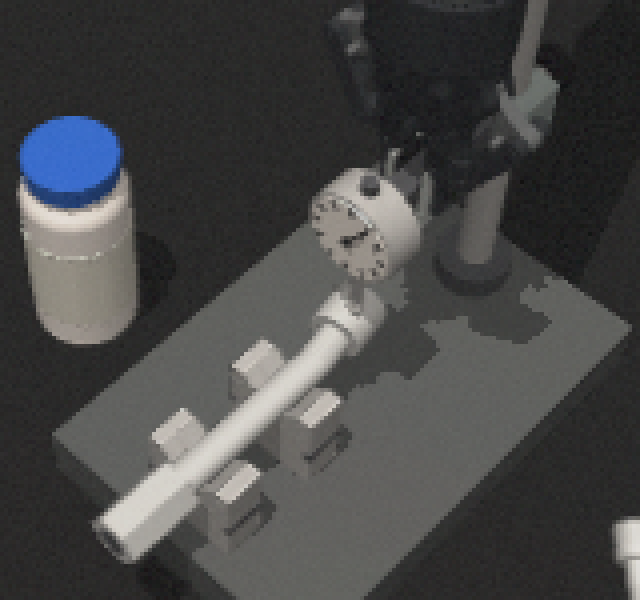

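```bash
cat >> h.py <<'E'
O=np.array([.6262,.0714,0])
def dial(zb,name,yf=-.070,dz=.0,save=True,im=None):
    c=cam("scene"); im=imaging.capture("scene") if im is None else im
    g=np.linspace(-.032,.032,300); X,Z=np.meshgrid(g,-g)   # right of face as seen from +y: fixture -x
    P=np.stack([O[0]+yf+0*X,O[1]-(-X*-1)*-1*-1+0*X,zb+dz+Z],-1).reshape(-1,3)
    # viewer looks along -world x: viewer's right = world +y
    P[:,1]=O[1]+X.ravel()
    uv=proj(c,P).reshape(300,300,2).astype(np.float32)
    r=cv2.remap(im,uv[...,0],uv[...,1],cv2.INTER_CUBIC); cv2.imwrite(name,r); return r
E
sed -i '/P=np.stack/s/O\[1\].*+0\*X,zb/O[1]+X,zb/; /viewer looks/d; /P\[:,1\]=/d' h.py
python3 -c "
from h import *
im=imaging.capture('scene'); s=readout.observe(); zb=s['tcp_pos'][2]+.005; print(s['t'],zb)
cv2.imwrite('pics/d1.png',np.hstack([dial(zb,'/tmp/a.png',yf,im=im) for yf in (-.075,-.068)]))"
```

```text
3.7667 0.19083417719266865
```

View pics/d1.png

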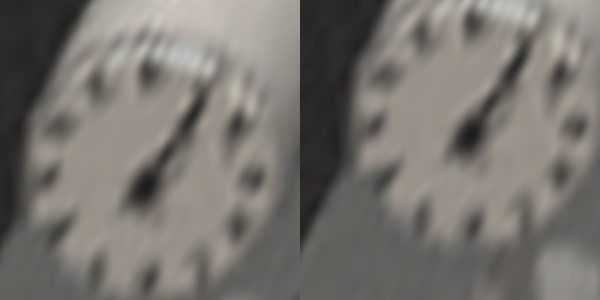

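The rectified dial shows the needle pivot at (147,187) and the tip at (210,75), so about 29° or 2.4 mm pressed. I'll go 12 mm further down, which should read about 6 mm at the low side and 18 mm at the high side. Then I'll release.

{"name": "apply_moves", "arguments": {"targets": [[[0,0,0.004],0,0.0],[[0,0,0.008],0,0.0],[[0,0,0.012],0,0.0],[[0,0,0.012],0,0.0],[[0,0,0.012],0,0.0],[[0,0,0.012],0,0.0]]}}

```text
t: 4.27
tcp_pos: [0.4948, 0.0719, 0.1739]
eef_rot: [-0.001, 1.0, 0.0, 0.001]
force: [2.4, 4.1, 1.5]
grip_width: 0.0152
grasp_force: 44.8
```

```bash
python3 -c "
from h import *
go([.693,.0,.3])
im=imaging.capture('scene'); s=readout.observe(); zb=s['tcp_pos'][2]+.005; print(s['t'],zb)
r=dial(zb,'/tmp/a.png',-.075,.0,im=im)
g=cv2.cvtColor(r,6).astype(float); cx,cy=147,187
a=np.deg2rad(np.arange(0,360,5)); 
print([int(g[[int(cy-k*np.cos(t)) for k in range(30,80,4)],[int(cx+k*np.sin(t)) for k in range(30,80,4)]].mean()) for t in a])"
```

```text
t 4.27 tcp [0.4948 0.0719 0.1739] tilt [ 0.003  0.001 -1.   ] shift [ 0.1986  0.0718 -0.1257] turn 0.0003 F [2.4 4.1 1.5]
4.3167 0.17891242186728368
[139, 137, 138, 139, 144, 147, 147, 147, 146, 146, 146, 146, 146, 146, 145, 145, 146, 146, 146, 146, 146, 146, 145, 145, 146, 146, 146, 145, 144, 143, 144, 140, 130, 107, 76, 56, 60, 82, 103, 121, 134, 139, 137, 140, 144, 147, 147, 146, 145, 144, 143, 143, 145, 147, 147, 146, 146, 146, 146, 146, 146, 146, 146, 145, 146, 146, 145, 145, 145, 144, 144, 142]
```

The needle reads about 176°, or 14.7 mm, so the indicator is set. With bar z = 0.179 I expect roughly 6.5 mm at the low side and 18.6 mm at the high side. Only turns about the tool z are available, so I can't lean the tool. I'll roll the shaft instead by pressing one fingertip down on the hex's +x corner, beside the near V-block.

{"name": "apply_moves", "arguments": {"targets": [[[0,0,0],0,0.05],[[0,0,0],0,0.05],[[0,0,0],0,0.05],[[0,0,-0.04],0,0.05],[[0,0,-0.08],0,0.05],[[0,0,-0.11],0,0.05],[[0.04,-0.005,-0.11],0,0.05],[[0.08,-0.01,-0.11],0,0.05],[[0.12,-0.0105,-0.11],0,0.05],[[0.16,-0.0105,-0.11],0,0.05],[[0.193,-0.0105,-0.11],0,0.05],[[0.193,-0.0105,-0.08],0,0.05],[[0.193,-0.0105,-0.05],0,0.05],[[0.193,-0.0105,-0.025],0,0.05],[[0.193,-0.0105,-0.025],0,0.05],[[0.193,-0.0105,-0.025],0,0.05]]}}

```text
t: 5.65
tcp_pos: [0.6853, 0.0806, 0.1968]
eef_rot: [0.001, 1.0, -0.0, -0.002]
force: [-0.2, 0.5, 0.4]
grip_width: 0.0502
grasp_force: 0.0
```

```bash
cat >> h.py <<'E'
def needle(zb=.1789,im=None):
    g=cv2.cvtColor(dial(zb,'/tmp/a.png',-.075,.0,im=im),6).astype(np.float32); cx,cy=147,187
    t=np.deg2rad(np.arange(0,360,2.)); k=np.arange(30,80,2.)
    v=cv2.remap(g,(cx+np.outer(np.sin(t),k)).astype(np.float32),(cy-np.outer(np.cos(t),k)).astype(np.float32),1).mean(1)
    i=v.argmin(); j=np.arange(i-8,i+9); w=np.clip(v.max()-30-v[j%180],0,None); a=2*(w*j).sum()/w.sum()
    return round(a,1),round(a/12,2),round(v.min())
E
python3 -c "
from h import *
go([.688,.0824,.12]); im=imaging.capture('scene'); print(needle(im=im))
s=readout.observe();c=cam('wrist',s);w=imaging.capture('wrist')
for P in ((.681,.0714,.108),(.729,.0714,.108),(.688,.0574,.108)): cv2.drawMarker(w,tuple(int(v) for v in proj(c,P)[0]),(0,0,255),0,10)
cv2.imwrite('pics/w2.png',np.hstack([w,im[100:340,200:440][:, :240] if 0 else cv2.copyMakeBorder(im[100:340,200:440],0,180,0,0,0)]))"
```

```text
t 5.65 tcp [0.6853 0.0806 0.1968] tilt [-0.004 -0.001 -1.   ] shift [ 0.003  -0.0019  0.0768] turn -0.0005 F [-0.2  0.5  0.4]
(np.float64(177.6), np.float64(14.8), 50)
```

View pics/w2.png

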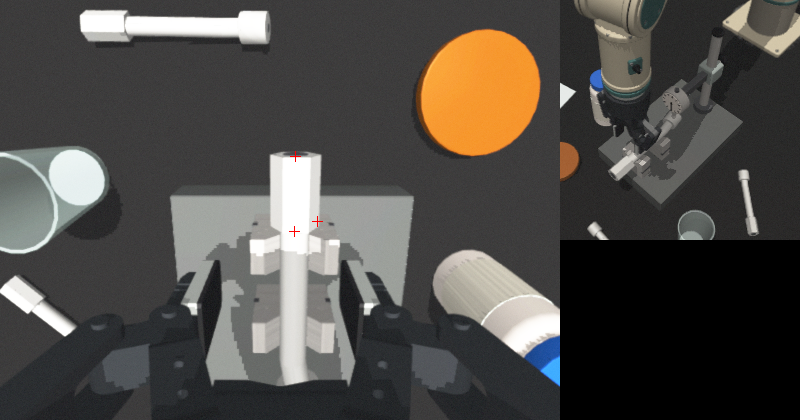

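The wrist view shows the hex with its far end at (296,153), centred at column 296, in line with the prediction. The fingers straddle the rod with pad tips at (213,270) and (360,270). I'll come down beside the hex.

{"name": "apply_moves", "arguments": {"targets": [[[0,0,0.025],0,0.05],[[0,0,0.05],0,0.05],[[0,0,0.07],0,0.05],[[0,0,0.07],0,0.05],[[0,0,0.07],0,0.05],[[0,0,0.07],0,0.05]]}}

```text
t: 6.25
tcp_pos: [0.6884, 0.0816, 0.131]
eef_rot: [-0.0, 1.0, -0.0, 0.002]
force: [0.5, -0.5, 0.1]
grip_width: 0.05
grasp_force: 0.0
```

```bash
python3 -c "
from h import *
go([.688,.0705-.014+.025,.11]); print(needle())"
```

```text
t 6.25 tcp [0.6884 0.0816 0.131 ] tilt [ 0.004  0.001 -1.   ] shift [-0.0005  0.0002  0.021 ] turn -0.0004 F [ 0.5 -0.5  0.1]
(np.float64(178.1), np.float64(14.84), 52)
```

Position is good. Now I'll descend slowly, expecting contact near TCP z ≈ 0.108.

{"name": "apply_moves", "arguments": {"targets": [[[0,0,0.006],0,0.05],[[0,0,0.012],0,0.05],[[0,0,0.016],0,0.05],[[0,0,0.019],0,0.05],[[0,0,0.022],0,0.05],[[0,0,0.025],0,0.05],[[0,0,0.027],0,0.05],[[0,0,0.027],0,0.05]]}}

```text
t: 6.97
tcp_pos: [0.6867, 0.0805, 0.1008]
eef_rot: [0.001, 1.0, -0.0, -0.0]
force: [0.3, -1.1, -0.2]
grip_width: 0.05
grasp_force: 1.1
```

```bash
python3 -c "
from h import *
go([.688,.0705-.014+.025,.10]); print(needle())"
```

```text
t 6.97 tcp [0.6867 0.0805 0.1008] tilt [-0.    -0.001 -1.   ] shift [ 0.0013 -0.001   0.0008] turn -0.0007 F [ 0.3 -1.1 -0.2]
(np.float64(174.5), np.float64(14.54), 55)
```

{"name": "apply_moves", "arguments": {"targets": [[[0,0,0.003],0,0.05],[[0,0,0.006],0,0.05],[[0,0,0.009],0,0.05],[[0,0,0.012],0,0.05],[[0,0,0.012],0,0.05]]}}

```text
t: 7.43
tcp_pos: [0.6866, 0.0806, 0.0887]
eef_rot: [0.0, 1.0, -0.0, -0.0]
force: [1.6, -4.1, 0.5]
grip_width: 0.05
grasp_force: 2.1
```

```bash
python3 -c "
from h import *
go([.688,.0705-.014+.025,.10]); print(needle())
im=imaging.capture('scene')[210:300,220:340]; cv2.imwrite('pics/s3.png',cv2.resize(im,None,fx=6,fy=6,interpolation=3))"
```

```text
t 7.43 tcp [0.6866 0.0806 0.0887] tilt [-0.    -0.001 -1.   ] shift [ 0.0014 -0.0009 -0.0113] turn -0.0006 F [ 1.6 -4.1  0.5]
(np.float64(175.1), np.float64(14.59), 53)
```

View pics/s3.png

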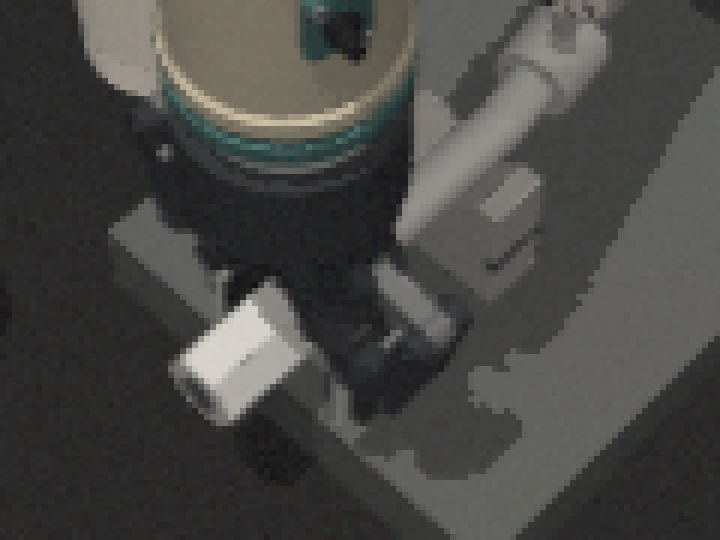

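The finger slid past the corner without rolling the shaft; the dial still reads 14.6. The flat is too steep there. I'll back out sideways, then set the finger edge on the top flat near its +x corner, press, and follow the corner's arc.

{"name": "apply_moves", "arguments": {"targets": [[[0,0.003,0],0,0.05],[[0,0.008,0],0,0.05],[[0,0.008,-0.025],0,0.05],[[0,0.008,-0.046],0,0.05],[[0,-0.004,-0.046],0,0.05],[[0,-0.0085,-0.046],0,0.05],[[0,-0.0085,-0.046],0,0.05],[[0,-0.0085,-0.04],0,0.05],[[0,-0.0085,-0.036],0,0.05],[[0,-0.0085,-0.034],0,0.05],[[0,-0.0085,-0.034],0,0.05],[[0,-0.0085,-0.034],0,0.05]]}}

```text
t: 8.53
tcp_pos: [0.6863, 0.0894, 0.1225]
eef_rot: [0.0, 1.0, -0.0, -0.001]
force: [-0.2, -0.3, -0.2]
grip_width: 0.0501
grasp_force: 0.0
```

```bash
python3 -c "
from h import *
go([.688,.090,.12]); print(needle())"
```

```text
t 8.53 tcp [0.6863 0.0894 0.1225] tilt [-0.001 -0.    -1.   ] shift [ 0.0017 -0.0006  0.0025] turn -0.0007 F [-0.2 -0.3 -0.2]
(np.float64(174.6), np.float64(14.55), 54)
```

{"name": "apply_moves", "arguments": {"targets": [[[0,0,0.0015],0,0.05],[[0,0,0.003],0,0.05],[[0,0,0.003],0,0.05]]}}

```text
t: 8.83
tcp_pos: [0.6865, 0.0898, 0.1201]
eef_rot: [0.0, 1.0, -0.0, -0.0]
force: [-0.2, -0.2, -0.4]
grip_width: 0.0502
grasp_force: 0.0
```

```bash
python3 -c "
from h import *
go([.688,.090,.12]); print(needle())"
```

```text
t 8.83 tcp [0.6865 0.0898 0.1201] tilt [-0. -0. -1.] shift [ 0.0015 -0.0002  0.0001] turn -0.0003 F [-0.2 -0.2 -0.4]
(np.float64(174.6), np.float64(14.55), 54)
```

{"name": "apply_moves", "arguments": {"targets": [[[0,0,0.001],0,0.05],[[0,0,0.002],0,0.05],[[0,0,0.003],0,0.05],[[0,0,0.003],0,0.05]]}}

```text
t: 9.22
tcp_pos: [0.6869, 0.0897, 0.1184]
eef_rot: [0.0, 1.0, -0.0, 0.0]
force: [-0.7, -0.7, 5.1]
grip_width: 0.0497
grasp_force: 2.9
```

```bash
python3 -c "
from h import *
go([.688,.090,.12]); print(needle())"
```

```text
t 9.22 tcp [0.6869 0.0897 0.1184] tilt [ 0.001 -0.    -1.   ] shift [ 0.0011 -0.0003 -0.0016] turn -0.0004 F [-0.7 -0.7  5.1]
(np.float64(175.3), np.float64(14.61), 51)
```

Contact on the top flat: Fz 5 N at TCP z 0.1184, with the tip 11 mm ahead of the TCP. Now I'll follow the arc.

{"name": "apply_moves", "arguments": {"targets": [[[0,0.0006,0.0009],0,0.05],[[0,0.0016,0.0015],0,0.05],[[0,0.0025,0.0022],0,0.05],[[0,0.0033,0.003],0,0.05],[[0,0.0041,0.0038],0,0.05],[[0,0.0041,0.0038],0,0.05]]}}

```text
t: 9.77
tcp_pos: [0.6875, 0.0856, 0.1153]
eef_rot: [0.0, 1.0, -0.0, 0.001]
force: [-1.1, -0.7, 7.5]
grip_width: 0.0502
grasp_force: 3.6
```

```bash
python3 -c "
from h import *
go([.688,.090,.12]); print(needle())"
```

```text
t 9.77 tcp [0.6875 0.0856 0.1153] tilt [ 0.002 -0.    -1.   ] shift [ 0.0005 -0.0044 -0.0047] turn -0.0004 F [-1.1 -0.7  7.5]
(np.float64(155.3), np.float64(12.94), 62)
```

It's rolling: the dial dropped to 12.9 with Fz 7.5 N. Continuing along the arc.

{"name": "apply_moves", "arguments": {"targets": [[[0,0.0007,0.0009],0,0.05],[[0,0.0013,0.0019],0,0.05],[[0,0.0019,0.0029],0,0.05],[[0,0.0023,0.004],0,0.05],[[0,0.0027,0.0051],0,0.05],[[0,0.0029,0.0062],0,0.05],[[0,0.003,0.0074],0,0.05],[[0,0.003,0.0074],0,0.05]]}}

```text
t: 10.48
tcp_pos: [0.6879, 0.0814, 0.1073]
eef_rot: [0.001, 1.0, -0.0, 0.001]
force: [-1.0, -2.4, 5.6]
grip_width: 0.0501
grasp_force: 2.3
```

```bash
python3 -c "
from h import *
go([.688,.090,.12]); print(needle())"
```

```text
t 10.48 tcp [0.6879 0.0814 0.1073] tilt [ 0.003 -0.002 -1.   ] shift [ 0.0001 -0.0086 -0.0127] turn -0.0008 F [-1.  -2.4  5.6]
(np.float64(125.0), np.float64(10.41), 63)
```

{"name": "apply_moves", "arguments": {"targets": [[[0,0,0.0012],0,0.05],[[0,-0.0002,0.0024],0,0.05],[[0,-0.0004,0.0036],0,0.05],[[0,-0.0004,0.0045],0,0.05],[[0,-0.0004,0.0045],0,0.05]]}}

```text
t: 10.95
tcp_pos: [0.6879, 0.081, 0.1026]
eef_rot: [0.001, 1.0, -0.001, 0.001]
force: [0.4, -3.6, 4.1]
grip_width: 0.0503
grasp_force: 2.7
```

```bash
python3 -c "
from h import *
go([.688,.090,.12]); print(needle())"
```

```text
t 10.95 tcp [0.6879 0.081  0.1026] tilt [ 0.003 -0.003 -1.   ] shift [ 0.0002 -0.009  -0.0174] turn -0.0012 F [ 0.4 -3.6  4.1]
(np.float64(117.7), np.float64(9.8), 65)
```

The dial is at 9.8 mm after about 50° of roll. I'll regrip: out, up, over to the next flat, then down to touch.

{"name": "apply_moves", "arguments": {"targets": [[[0,0.005,0],0,0.05],[[0,0.01,0],0,0.05],[[0,0.01,-0.015],0,0.05],[[0,0.008,-0.028],0,0.05],[[0,-0.0092,-0.028],0,0.05],[[0,-0.0092,-0.028],0,0.05],[[0,-0.0092,-0.022],0,0.05],[[0,-0.0092,-0.0195],0,0.05],[[0,-0.0092,-0.018],0,0.05],[[0,-0.0092,-0.018],0,0.05]]}}

```text
t: 11.83
tcp_pos: [0.6859, 0.0914, 0.1186]
eef_rot: [0.0, 1.0, -0.001, -0.001]
force: [0.1, -0.2, 0.2]
grip_width: 0.0499
grasp_force: 0.0
```

```bash
python3 -c "
from h import *
go([.688,.092,.1185]); print(needle())"
```

```text
t 11.83 tcp [0.6859 0.0914 0.1186] tilt [-0.002 -0.001 -1.   ] shift [ 0.0021 -0.0006  0.0001] turn -0.0011 F [ 0.1 -0.2  0.2]
(np.float64(116.7), np.float64(9.73), 61)
```

{"name": "apply_moves", "arguments": {"targets": [[[0,0,0.001],0,0.05],[[0,0,0.002],0,0.05],[[0,0,0.002],0,0.05]]}}

```text
t: 12.13
tcp_pos: [0.6868, 0.0918, 0.1183]
eef_rot: [0.0, 1.0, -0.0, 0.0]
force: [-1.1, -0.8, 4.1]
grip_width: 0.0502
grasp_force: 2.0
```

```bash
python3 -c "
from h import *
go([.688,.092,.1185]); print(needle())"
```

```text
t 12.13 tcp [0.6868 0.0918 0.1183] tilt [ 0.    -0.001 -1.   ] shift [ 0.0012 -0.0002 -0.0002] turn -0.0007 F [-1.1 -0.8  4.1]
(np.float64(116.5), np.float64(9.71), 62)
```

{"name": "apply_moves", "arguments": {"targets": [[[0,0.0012,0.0003],0,0.05],[[0,0.0022,0.0006],0,0.05],[[0,0.0031,0.0009],0,0.05],[[0,0.0041,0.0015],0,0.05],[[0,0.005,0.0022],0,0.05],[[0,0.0058,0.003],0,0.05],[[0,0.0066,0.0038],0,0.05],[[0,0.0066,0.0038],0,0.05]]}}

```text
t: 12.85
tcp_pos: [0.6877, 0.0865, 0.1154]
eef_rot: [-0.001, 1.0, -0.0, 0.001]
force: [-0.3, 1.3, 6.1]
grip_width: 0.0498
grasp_force: 2.7
```

```bash
python3 -c "
from h import *
go([.688,.092,.1185]); print(needle())"
```

```text
t 12.85 tcp [0.6877 0.0865 0.1154] tilt [ 0.003  0.001 -1.   ] shift [ 0.0003 -0.0055 -0.0031] turn -0.0 F [-0.3  1.3  6.1]
(np.float64(115.0), np.float64(9.58), 56)
```

{"name": "apply_moves", "arguments": {"targets": [[[0,0.0007,0.0009],0,0.05],[[0,0.0013,0.0019],0,0.05],[[0,0.0019,0.0029],0,0.05],[[0,0.0019,0.0029],0,0.05]]}}

```text
t: 13.23
tcp_pos: [0.6881, 0.0834, 0.1123]
eef_rot: [0.0, 1.0, -0.0, 0.002]
force: [0.2, -0.4, 6.9]
grip_width: 0.0502
grasp_force: 2.8
```

```bash
python3 -c "
from h import *
go([.688,.092,.1185]); print(needle())"
```

```text
t 13.23 tcp [0.6881 0.0834 0.1123] tilt [ 0.003 -0.    -1.   ] shift [-0.0001 -0.0086 -0.0062] turn -0.0005 F [ 0.2 -0.4  6.9]
(np.float64(109.6), np.float64(9.13), 55)
```

{"name": "apply_moves", "arguments": {"targets": [[[0,0.0004,0.0011],0,0.05],[[0,0.0008,0.0022],0,0.05],[[0,0.001,0.0033],0,0.05],[[0,0.001,0.0033],0,0.05]]}}

```text
t: 13.62
tcp_pos: [0.6883, 0.0817, 0.109]
eef_rot: [0.001, 1.0, -0.0, 0.002]
force: [-0.3, -1.9, 6.7]
grip_width: 0.0499
grasp_force: 2.7
```

```bash
python3 -c "
from h import *
go([.688,.092,.1185]); print(needle())"
```

```text
t 13.62 tcp [0.6883 0.0817 0.109 ] tilt [ 0.004 -0.001 -1.   ] shift [-0.0002 -0.0102 -0.0095] turn -0.0008 F [-0.3 -1.9  6.7]
(np.float64(110.0), np.float64(9.16), 52)
```

{"name": "apply_moves", "arguments": {"targets": [[[0,0.0002,0.0012],0,0.05],[[0,0.0003,0.0024],0,0.05],[[0,0.0003,0.0036],0,0.05],[[0,0.0003,0.0036],0,0.05]]}}

```text
t: 14.0
tcp_pos: [0.6883, 0.0808, 0.1053]
eef_rot: [0.001, 1.0, -0.001, 0.002]
force: [0.8, -2.5, 5.9]
grip_width: 0.0503
grasp_force: 2.8
```

```bash
python3 -c "
from h import *
go([.688,.092,.1185]); print(needle())
t=imaging.capture('wrist'); im=imaging.capture('scene'); cv2.imwrite('pics/k1.png',np.hstack([cv2.resize(t[120:330,150:410],None,fx=1.5,fy=1.5)[:, :390],cv2.resize(im[170:296,225:351],(315,315),interpolation=3)]))"
```

```text
t 14.0 tcp [0.6883 0.0808 0.1053] tilt [ 0.004 -0.002 -1.   ] shift [-0.0003 -0.0112 -0.0132] turn -0.0011 F [ 0.8 -2.5  5.9]
(np.float64(114.9), np.float64(9.57), 54)
```

View pics/k1.png

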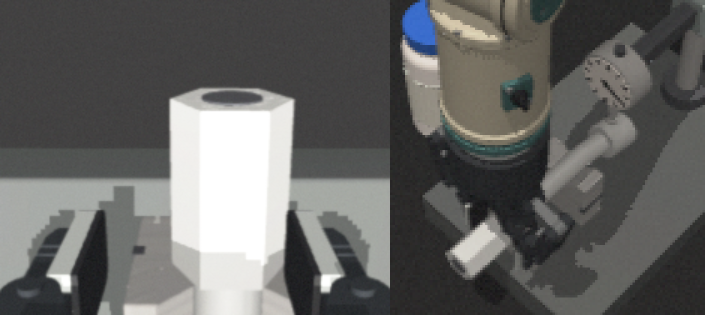

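The reading fell to about 9.1 mm and is rising again at 9.6, so the low side has passed under the plunger. The wrist crop shows a flat on top of the hex again, about 115–120° rolled in total. The high side should read about 21 mm, under the 25 mm stop. Next stroke.

{"name": "apply_moves", "arguments": {"targets": [[[0,0.005,0],0,0.05],[[0,0.01,0],0,0.05],[[0,0.01,-0.015],0,0.05],[[0,0.008,-0.025],0,0.05],[[0,-0.0083,-0.025],0,0.05],[[0,-0.0083,-0.025],0,0.05],[[0,-0.0083,-0.018],0,0.05],[[0,-0.0083,-0.0155],0,0.05],[[0,-0.0083,-0.0138],0,0.05],[[0,-0.0083,-0.0138],0,0.05],[[0,-0.0067,-0.0129],0,0.05],[[0,-0.0057,-0.0123],0,0.05],[[0,-0.0048,-0.0116],0,0.05],[[0,-0.004,-0.0108],0,0.05],[[0,-0.0032,-0.01],0,0.05],[[0,-0.0025,-0.0091],0,0.05],[[0,-0.0019,-0.0081],0,0.05],[[0,-0.0013,-0.0071],0,0.05],[[0,-0.0009,-0.006],0,0.05],[[0,-0.0009,-0.006],0,0.05]]}}

```text
t: 15.82
tcp_pos: [0.6878, 0.0824, 0.111]
eef_rot: [0.001, 1.0, -0.0, 0.001]
force: [0.2, -0.6, 8.9]
grip_width: 0.0495
grasp_force: 3.5
```

```bash
python3 -c "
from h import *
go([.688,.092,.1185]); print(needle())"
```

```text
t 15.82 tcp [0.6878 0.0824 0.111 ] tilt [ 0.003 -0.001 -1.   ] shift [ 0.0002 -0.0096 -0.0075] turn -0.0007 F [ 0.2 -0.6  8.9]
(np.float64(155.7), np.float64(12.98), 66)
```

{"name": "apply_moves", "arguments": {"targets": [[[0,0.0004,0.0011],0,0.05],[[0,0.0006,0.0022],0,0.05],[[0,0.0007,0.0034],0,0.05],[[0,0.0007,0.0046],0,0.05],[[0,0.0007,0.0058],0,0.05],[[0,0.0007,0.0058],0,0.05]]}}

```text
t: 16.37
tcp_pos: [0.688, 0.0806, 0.105]
eef_rot: [0.001, 1.0, -0.001, 0.001]
force: [0.3, -2.2, 8.4]
grip_width: 0.0499
grasp_force: 3.8
```

```bash
python3 -c "
from h import *
go([.688,.092,.1185]); print(needle())"
```

```text
t 16.37 tcp [0.688  0.0806 0.105 ] tilt [ 0.003 -0.003 -1.   ] shift [ 0.0001 -0.0114 -0.0135] turn -0.0013 F [ 0.3 -2.2  8.4]
(np.float64(160.0), np.float64(13.34), 61)
```

{"name": "apply_moves", "arguments": {"targets": [[[0,0.005,0],0,0.05],[[0,0.01,0],0,0.05],[[0,0.01,-0.015],0,0.05],[[0,0.008,-0.025],0,0.05],[[0,-0.0085,-0.025],0,0.05],[[0,-0.0085,-0.025],0,0.05],[[0,-0.0085,-0.018],0,0.05],[[0,-0.0085,-0.0155],0,0.05],[[0,-0.0085,-0.0138],0,0.05],[[0,-0.0085,-0.0138],0,0.05],[[0,-0.0067,-0.0129],0,0.05],[[0,-0.0057,-0.0123],0,0.05],[[0,-0.0048,-0.0116],0,0.05],[[0,-0.004,-0.0108],0,0.05],[[0,-0.0032,-0.01],0,0.05],[[0,-0.0025,-0.0091],0,0.05],[[0,-0.0019,-0.0081],0,0.05],[[0,-0.0013,-0.0071],0,0.05],[[0,-0.0009,-0.006],0,0.05],[[0,-0.0009,-0.006],0,0.05]]}}

```text
t: 18.08
tcp_pos: [0.688, 0.0835, 0.1121]
eef_rot: [0.0, 1.0, -0.0, 0.002]
force: [-1.1, 1.1, 14.1]
grip_width: 0.0501
grasp_force: 5.7
```

```bash
python3 -c "
from h import *
go([.688,.092,.1185]); print(needle())"
```

```text
t 18.08 tcp [0.688  0.0835 0.1121] tilt [ 0.003 -0.    -1.   ] shift [ 0.     -0.0085 -0.0064] turn -0.0004 F [-1.1  1.1 14.1]
(np.float64(239.8), np.float64(19.99), 44)
```

{"name": "apply_moves", "arguments": {"targets": [[[0,0.004,-0.0005],0,0.05],[[0,0.01,-0.001],0,0.05],[[0,0.01,-0.01],0,0.05],[[0,0.01,-0.018],0,0.05],[[0,0.01,-0.018],0,0.05]]}}

```text
t: 18.55
tcp_pos: [0.6877, 0.0737, 0.1298]
eef_rot: [-0.0, 1.0, -0.0, 0.001]
force: [0.1, 0.4, 0.2]
grip_width: 0.0495
grasp_force: 0.0
```

```bash
python3 -c "
from h import *
go([.688,.092,.1185]); im=imaging.capture('scene'); print(needle(im=im))
cv2.imwrite('/tmp/s.png',im)
w=imaging.capture('wrist'); s=readout.observe(); cv2.imwrite('/tmp/w.png',w); c=cam('wrist',s)
# bright profile across hex at mid-length, to find edges between flats
for y in (70,80): 
    u=[proj(c,(.6262+y/1e3,.0705+dx,.105))[0] for dx in (-.018,.018)]; r=int((u[0][1]+u[1][1])/2); a=sorted((int(u[0][0]),int(u[1][0]))); print(r,a,w[r,a[0]:a[1]].mean(1).astype(int).tolist())"
```

```text
t 18.55 tcp [0.6877 0.0737 0.1298] tilt [ 0.003  0.    -1.   ] shift [ 0.0003 -0.0183  0.0113] turn -0.0007 F [0.1 0.4 0.2]
(np.float64(238.9), np.float64(19.91), 42)
251 [247, 327] [136, 134, 134, 136, 134, 135, 134, 134, 133, 130, 137, 162, 223, 247, 248, 248, 248, 247, 248, 248, 249, 248, 248, 248, 248, 248, 248, 248, 248, 248, 248, 248, 248, 248, 248, 248, 248, 248, 248, 248, 248, 248, 247, 244, 245, 246, 245, 246, 245, 246, 246, 246, 245, 246, 245, 245, 246, 245, 245, 245, 245, 245, 245, 246, 245, 246, 246, 245, 246, 245, 246, 244, 224, 162, 136, 132, 119, 110, 107, 105]
229 [246, 328] [136, 133, 138, 134, 135, 136, 134, 134, 135, 137, 137, 137, 136, 161, 226, 246, 248, 249, 248, 248, 248, 249, 248, 248, 248, 248, 248, 248, 248, 249, 248, 248, 248, 249, 248, 248, 248, 248, 248, 248, 249, 248, 248, 248, 248, 248, 246, 246, 246, 245, 246, 246, 245, 246, 246, 246, 246, 246, 245, 246, 246, 246, 246, 245, 246, 246, 246, 246, 246, 246, 246, 246, 245, 246, 245, 223, 164, 137, 133, 135, 136, 136]
```

```bash
python3 -c "
from h import *
w=cv2.imread('/tmp/w.png'); s=cv2.imread('/tmp/s.png'); t=imaging.capture('top')
d=dial(.1789,'/tmp/a.png',-.075,im=s)
a=cv2.resize(w[130:330,190:390],(300,300),interpolation=3)
b=cv2.resize(s[165:285,230:350],(480,480),interpolation=3)
col=np.vstack([d,a]); b=cv2.copyMakeBorder(b,0,120,0,0,0)
cv2.imwrite('pics/f1.png',np.hstack([col,b]))"
```

```text
(no output)
```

View pics/f1.png

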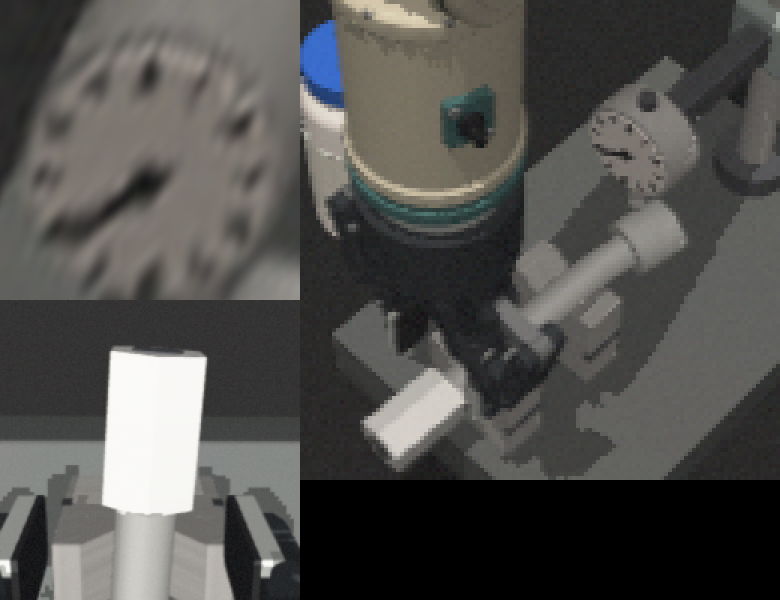

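The rectified dial's needle lies on the 240° tick, so 20.0 mm. The wrist crop shows a hex corner on top, and the shaft looks slightly yawed (axis from (150,510) to (159,350)). I'll check numerically whether it is still seated.

```bash
cat > ax.py <<'E'
from h import *
def axis(w,s,hz=.094,thr=190):
    c=cam('wrist',s); out=[]
    for yf in list(range(60,100,5))+[-12,-8,-4,0,4,8,12]:
        z=hz
        u=proj(c,(O[0]+yf/1e3,.0705,z))[0]; r=int(round(u[1]))
        if not 0<=r<420: out.append((yf,None)); continue
        row=w[r].mean(1); m=int(u[0]); a=b=m; T=thr if yf>50 else row[m-3:m+4].mean()*.86
        while row[a]>T and a>0:a-=1
        while row[b]>T and b<559:b+=1
        p=atz(c,[[a+.5,r],[b-.5,r]],z)
        out.append((yf,round(1e3*p[:,1].mean(),1),round(1e3*abs(p[0,1]-p[1,1]),1)))
    return out
if __name__=="__main__":
    s=readout.observe(); w=imaging.capture('wrist'); print(s['tcp_pos'].tolist() if hasattr(s['tcp_pos'],'tolist') else s['tcp_pos']); print(axis(w,s)); print(needle())
E
python3 ax.py
```

```text
[0.686560277644946, 0.0740678273806084, 0.12828582701946073]
[(60, np.float64(69.8), np.float64(30.0)), (65, np.float64(69.3), np.float64(29.7)), (70, np.float64(69.4), np.float64(29.5)), (75, np.float64(68.9), np.float64(29.2)), (80, np.float64(68.5), np.float64(29.0)), (85, np.float64(68.3), np.float64(29.2)), (90, np.float64(67.9), np.float64(29.0)), (95, np.float64(67.7), np.float64(29.2)), (-12, np.float64(75.1), np.float64(15.8)), (-8, np.float64(74.8), np.float64(16.2)), (-4, np.float64(74.2), np.float64(16.1)), (0, np.float64(74.2), np.float64(16.0)), (4, np.float64(74.2), np.float64(15.9)), (8, np.float64(73.7), np.float64(15.8)), (12, np.float64(73.7), np.float64(15.7))]
(np.float64(238.8), np.float64(19.9), 42)
```

```bash
python3 - <<'E'
from ax import *
w=cv2.imread('pics/w2.png')[:,:560].copy()
s={'tcp_pos':np.array([.6853,.0806,.1968]),'eef_rot':[.001,1,0,-.002]}
print([tuple(float(v) for v in o if v is not None) for o in axis(w,s,thr=225)])
# block-top edges now, at z=.1: print row profile across the near and far block
s=readout.observe(); c=cam('wrist',s); w=imaging.capture('wrist')
for yf in (32,-32):
    ys=np.arange(.035,.108,.0015); uv=proj(c,np.c_[np.full(len(ys),O[0]+yf/1e3),ys,np.full(len(ys),.1)])
    print(yf,[(round(1e3*y),int(w[int(v),int(u)].mean())) for y,(u,v) in zip(ys,uv) if 0<=v<419 and 0<=u<559])
E
```

```text
[(60.0, 73.3, 25.1), (65.0, 73.7, 25.6), (70.0, 73.7, 25.5), (75.0, 73.5, 26.0), (80.0, 73.5, 25.8), (85.0, 73.5, 25.7), (90.0, 73.6, 25.5), (95.0, 73.6, 25.4), (-12.0, 71.0, 15.1), (-8.0, 71.0, 15.1), (-4.0, 71.1, 15.0), (0.0, 71.1, 14.9), (4.0, 70.8, 15.5), (8.0, 70.9, 15.5), (12.0, 70.9, 15.4)]
32 [(35, 36), (37, 30), (38, 24), (40, 22), (41, 24), (43, 93), (44, 196), (46, 193), (47, 192), (49, 195), (50, 198), (52, 171), (53, 170), (55, 172), (56, 171), (58, 174), (59, 176), (61, 172), (62, 164), (64, 169), (65, 182), (67, 197), (68, 206), (70, 211), (71, 218), (73, 222), (74, 220), (76, 219), (77, 213), (79, 199), (80, 173), (82, 151), (83, 166), (85, 168), (86, 166), (88, 166), (89, 165), (91, 165), (92, 194), (94, 198), (95, 198), (97, 197), (98, 196), (100, 205), (101, 158), (103, 146), (104, 122), (106, 29), (107, 29)]
-32 [(35, 31), (37, 33), (38, 31), (40, 37), (41, 35), (107, 36)]
```

The shaft has yawed about 3.4°: the far block side has climbed its wall, dragged there by the last heavy stroke. With a corner on top, the hex flats are vertical. A light square pinch at tool yaw 0 will straighten and reseat the shaft.

{"name": "apply_moves", "arguments": {"targets": [[[0.0145,0.003,0],0,0.05],[[0.0145,0.003,0],0,0.05],[[0.0145,0.003,0.015],0,0.05],[[0.0145,0.003,0.03],0,0.05],[[0.0145,0.003,0.039],0,0.05],[[0.0145,0.003,0.039],0,0.05],[[0.0145,0.003,0.039],0,0.05]], "force": 20}}

```text
t: 19.43
tcp_pos: [0.7005, 0.0707, 0.0887]
eef_rot: [0.0, 1.0, -0.0, -0.001]
force: [0.4, 0.5, -0.6]
grip_width: 0.0502
grasp_force: 0.0
```

```bash
python3 ax.py; python3 -c "
from h import *
go([.701,.071,.089])"
```

```text
[0.7005344901459847, 0.07069684692684075, 0.0886804519335603]
[(60, np.float64(70.5), np.float64(0.4)), (65, np.float64(70.9), np.float64(0.4)), (70, np.float64(70.9), np.float64(0.4)), (75, np.float64(70.9), np.float64(0.4)), (80, np.float64(68.4), np.float64(29.3)), (85, np.float64(68.2), np.float64(29.4)), (90, np.float64(67.9), np.float64(29.0)), (95, np.float64(67.5), np.float64(29.4)), (-12, None), (-8, None), (-4, None), (0, None), (4, None), (8, None), (12, None)]
(np.float64(238.7), np.float64(19.89), 42)
t 19.53 tcp [0.7016 0.0708 0.09  ] tilt [ 0.001  0.    -1.   ] shift [-0.0006 -0.0002  0.001 ] turn -0.0002 F [-0.4 -0.5 -0.1]
```

{"name": "apply_moves", "arguments": {"targets": [[[0,0,0],0,0.042],[[0,0,0],0,0.036],[[0,0,0],0,0.032],[[0,0,0],0,0.029],[[0,0,0],0,0.026],[[0,0,0],0,0.026],[[0,0,0],0,0.026],[[0,0,0],0,0.026]], "force": 20}}

```text
t: 20.2
tcp_pos: [0.7017, 0.0695, 0.0901]
eef_rot: [0.001, 1.0, -0.001, 0.001]
force: [-1.0, -2.9, 5.5]
grip_width: 0.0287
grasp_force: 19.3
```

```bash
python3 ax.py; python3 -c "
from h import *
go([.701,.071,.089]); s=readout.observe(); print(s['grip_width'],s['grasp_force'],s['wrist_torque'])"
```

```text
[0.7016555271492513, 0.06945500534928128, 0.09007306401096396]
[(60, np.float64(70.9), np.float64(0.4)), (65, np.float64(70.8), np.float64(0.4)), (70, np.float64(70.8), np.float64(0.4)), (75, np.float64(70.8), np.float64(0.4)), (80, np.float64(69.2), np.float64(28.5)), (85, np.float64(68.7), np.float64(28.6)), (90, np.float64(68.1), np.float64(29.4)), (95, np.float64(67.9), np.float64(29.4)), (-12, None), (-8, None), (-4, None), (0, None), (4, None), (8, None), (12, None)]
(np.float64(238.8), np.float64(19.9), 44)
t 20.3 tcp [0.7017 0.0694 0.0901] tilt [ 0.001 -0.001 -1.   ] shift [-0.0007 -0.0016  0.0011] turn -0.0017 F [-0.3 -3.2  6.5]
0.028465041681732767 19.276118195723484 [-0.75852989  0.1981519  -0.31479371]
```

{"name": "apply_moves", "arguments": {"targets": [[[0,0,-0.0015],-0.015,0.026],[[0,-0.001,-0.002],-0.03,0.026],[[0,-0.002,-0.002],-0.045,0.026],[[0,-0.002,-0.002],-0.055,0.026],[[0,-0.002,-0.002],-0.055,0.026],[[0,-0.002,-0.002],-0.055,0.026]]}}

```text
t: 20.8
tcp_pos: [0.7016, 0.0724, 0.0915]
eef_rot: [0.0, 1.0, 0.027, 0.001]
force: [1.2, -3.9, 4.3]
grip_width: 0.0278
grasp_force: 25.6
```

```bash
python3 ax.py; python3 -c "
from h import *
go([.701,.071,.089]); s=readout.observe(); print(s['grip_width'],s['grasp_force'],s['wrist_torque'])"
```

```text
[0.7016408551627428, 0.07238000950555187, 0.09148839588341891]
[(60, np.float64(71.5), np.float64(28.8)), (65, np.float64(71.5), np.float64(28.9)), (70, np.float64(71.8), np.float64(28.6)), (75, np.float64(72.1), np.float64(29.1)), (80, np.float64(72.3), np.float64(29.5)), (85, np.float64(72.0), np.float64(29.6)), (90, np.float64(72.1), np.float64(29.6)), (95, np.float64(72.2), np.float64(29.7)), (-12, None), (-8, None), (-4, None), (0, None), (4, None), (8, None), (12, None)]
(np.float64(234.2), np.float64(19.51), 50)
t 20.9 tcp [0.7016 0.0724 0.0915] tilt [ 0.001 -0.    -1.   ] shift [-0.0007  0.0013  0.0025] turn 0.054 F [ 2.  -3.3  4.1]
0.02768939091269048 25.71921742764289 [-0.66578564 -0.32573259 -0.71818698]
```

{"name": "apply_moves", "arguments": {"targets": [[[0,0.0006,0],0.012,0.026],[[0,0.001,0],0.02,0.026],[[0,0.001,0],0.02,0.026],[[0,0.001,0],0.02,0.05],[[0,0.001,0],0.02,0.05],[[0,0.001,0],0.02,0.05]]}}

```text
t: 21.4
tcp_pos: [0.6998, 0.0729, 0.0902]
eef_rot: [-0.0, 1.0, 0.018, -0.001]
force: [0.9, -0.4, -0.2]
grip_width: 0.0503
grasp_force: 0.0
```

```bash
python3 ax.py
```

```text
[0.6997660073901684, 0.07293355472122466, 0.09018766031494299]
[(60, np.float64(71.0), np.float64(29.7)), (65, np.float64(71.0), np.float64(29.8)), (70, np.float64(71.2), np.float64(29.4)), (75, np.float64(70.8), np.float64(30.3)), (80, np.float64(71.0), np.float64(30.7)), (85, np.float64(70.8), np.float64(30.4)), (90, np.float64(71.0), np.float64(30.0)), (95, np.float64(71.0), np.float64(30.1)), (-12, None), (-8, None), (-4, None), (0, None), (4, None), (8, None), (12, None)]
(np.float64(194.5), np.float64(16.21), 50)
```

{"name": "apply_moves", "arguments": {"targets": [[[0,0,-0.015],0,0.05],[[0,0,-0.03],0.02,0.05],[[0,0,-0.04],0.035,0.05],[[0,0,-0.04],0.035,0.05],[[0,0,-0.04],0.035,0.05]]}}

```text
t: 21.92
tcp_pos: [0.7013, 0.0719, 0.1316]
eef_rot: [-0.0, 1.0, 0.0, 0.0]
force: [-1.0, -0.8, -0.4]
grip_width: 0.0501
grasp_force: 0.0
```

```bash
python3 ax.py; python3 -c "
from h import *
go([.688,.0705,.128])"
```

```text
[0.7013406263391764, 0.07189208035251705, 0.1316198569222405]
[(60, np.float64(71.2), np.float64(28.7)), (65, np.float64(71.5), np.float64(29.0)), (70, np.float64(71.5), np.float64(29.8)), (75, np.float64(71.2), np.float64(30.0)), (80, np.float64(71.2), np.float64(29.8)), (85, np.float64(71.2), np.float64(29.5)), (90, np.float64(71.2), np.float64(29.3)), (95, np.float64(71.2), np.float64(30.0)), (-12, np.float64(62.2), np.float64(30.0)), (-8, np.float64(57.2), np.float64(27.6)), (-4, np.float64(69.3), np.float64(14.5)), (0, np.float64(72.1), np.float64(14.4)), (4, np.float64(72.1), np.float64(14.4)), (8, np.float64(72.1), np.float64(15.4)), (12, np.float64(71.8), np.float64(14.7))]
(np.float64(194.4), np.float64(16.2), 50)
t 22.02 tcp [0.7005 0.0717 0.1303] tilt [-0.002 -0.    -1.   ] shift [-0.0124  0.0012  0.0023] turn 0.0002 F [ 0.3 -0.3  0.6]
```

The shaft is reseated and straight, with its axis at y = 71.2 mm throughout. The dial now reads a true 16.2 mm, consistent with about 288°, so about 72° is left. Next is a gentler stroke, with the edge close to the lower corner of the 60° flat.

{"name": "apply_moves", "arguments": {"targets": [[[-0.007,-0.006,0],0,0.05],[[-0.014,-0.0124,0],0,0.05],[[-0.014,-0.0124,0],0,0.05],[[-0.014,-0.0124,0.007],0,0.05],[[-0.014,-0.0124,0.0135],0,0.05],[[-0.014,-0.0124,0.0135],0,0.05],[[-0.014,-0.0124,0.0135],0,0.05]], "force": 40}}

```text
t: 22.6
tcp_pos: [0.6868, 0.0835, 0.1167]
eef_rot: [0.0, 1.0, -0.0, -0.001]
force: [0.6, -0.2, 0.1]
grip_width: 0.0502
grasp_force: 0.0
```

```bash
cat > e.py <<'E'
from h import *
s=readout.observe(); p=s['tcp_pos']; print("t",round(s['t'],2),"x",round(p[0],4),"edge",np.round([1e3*(.0712-p[1]+s['grip_width']/2),1e3*(p[2]-.011-.094)],1),"F",np.round(s['force'],1),"needle",needle())
E
python3 e.py
```

```text
t 22.6 x 0.6868 edge [12.8 11.7] F [ 0.6 -0.2  0.1] needle (np.float64(194.4), np.float64(16.2), 48)
```

{"name": "apply_moves", "arguments": {"targets": [[[0,0,0.003],0,0.05],[[0,0,0.0045],0,0.05],[[0,-0.0004,0.0059],0,0.05],[[0,0,0.007],0,0.05],[[0,0.0003,0.0075],0,0.05],[[0,0.0003,0.0075],0,0.05]]}}

```text
t: 23.15
tcp_pos: [0.688, 0.0832, 0.1124]
eef_rot: [0.0, 1.0, -0.0, 0.001]
force: [-1.8, -1.0, 10.2]
grip_width: 0.0501
grasp_force: 4.7
```

```bash
python3 e.py
```

```text
t 23.15 x 0.688 edge [13.1  7.4] F [-1.8 -1.  10.2] needle (np.float64(209.9), np.float64(17.49), 60)
```

{"name": "apply_moves", "arguments": {"targets": [[[0,0.0004,0.0012],0,0.05],[[0,0.0007,0.0024],0,0.05],[[0,0.0009,0.0036],0,0.05],[[0,0.001,0.0048],0,0.05],[[0,0.001,0.0048],0,0.05]]}}

```text
t: 23.62
tcp_pos: [0.6885, 0.0809, 0.1081]
eef_rot: [0.001, 1.0, -0.001, 0.002]
force: [-1.7, -3.2, 11.9]
grip_width: 0.0502
grasp_force: 5.5
```

```bash
python3 e.py
```

```text
t 23.62 x 0.6885 edge [15.3  3.1] F [-1.7 -3.2 11.9] needle (np.float64(245.4), np.float64(20.45), 49)
```

{"name": "apply_moves", "arguments": {"targets": [[[0,0.001,-0.003],0,0.05],[[0,0.008,-0.005],0,0.05],[[0,0.01,-0.015],0,0.05],[[0,0.004,-0.023],0,0.05],[[0,-0.005,-0.025],0,0.05],[[0,-0.005,-0.025],0,0.05]]}}

```text
t: 24.17
tcp_pos: [0.6877, 0.0919, 0.1317]
eef_rot: [-0.002, 1.0, 0.001, 0.001]
force: [-0.3, 1.1, -0.4]
grip_width: 0.0502
grasp_force: 0.0
```

```bash
python3 e.py; python3 ax.py
```

```text
t 24.17 x 0.6877 edge [ 4.4 26.7] F [-0.3  1.1 -0.4] needle (np.float64(241.5), np.float64(20.12), 48)
[0.6872700150087809, 0.09097126482285567, 0.1310429517450004]
[(60, np.float64(72.5), np.float64(18.7)), (65, np.float64(68.0), np.float64(27.8)), (70, np.float64(67.7), np.float64(27.6)), (75, np.float64(67.6), np.float64(27.9)), (80, np.float64(67.6), np.float64(27.1)), (85, np.float64(67.6), np.float64(27.4)), (90, np.float64(67.3), np.float64(27.2)), (95, np.float64(67.2), np.float64(27.4)), (-12, np.float64(87.2), np.float64(39.8)), (-8, np.float64(72.1), np.float64(13.7)), (-4, np.float64(72.0), np.float64(14.2)), (0, np.float64(72.1), np.float64(14.1)), (4, np.float64(71.7), np.float64(12.9)), (8, np.float64(71.8), np.float64(12.8)), (12, np.float64(71.9), np.float64(13.8))]
(np.float64(241.6), np.float64(20.13), 48)
```

The shaft is seated (rod straight) and reads 20.1 mm. Fitting the dial data together (14.8 at 0°, about 9 at the low side, 16.2 at 210°) puts the high side at about 278° of total roll, so about 22° remains. Short stroke next.

{"name": "apply_moves", "arguments": {"targets": [[[0,0.0047,0.004],0,0.05],[[0,0.0047,0.009],0,0.05],[[0,0.0047,0.012],0,0.05],[[0,0.0047,0.0145],0,0.05],[[0,0.0047,0.016],0,0.05],[[0,0.0053,0.0168],0,0.05],[[0,0.0058,0.0175],0,0.05],[[0,0.0058,0.0175],0,0.05]]}}

```text
t: 24.98
tcp_pos: [0.6872, 0.0818, 0.1129]
eef_rot: [0.0, 1.0, -0.0, -0.0]
force: [0.2, -0.6, 0.4]
grip_width: 0.05
grasp_force: 0.0
```

```bash
python3 e.py
```

```text
t 24.98 x 0.6872 edge [14.4  7.9] F [ 0.2 -0.6  0.4] needle (np.float64(241.3), np.float64(20.11), 49)
```

{"name": "apply_moves", "arguments": {"targets": [[[0,0,-0.008],0,0.05],[[0,-0.0045,-0.008],0,0.05],[[0,-0.0045,-0.008],0,0.05],[[0,-0.0045,-0.006],0,0.05],[[0,-0.0045,-0.004],0,0.05],[[0,-0.0045,-0.0025],0,0.05],[[0,-0.0045,-0.0025],0,0.05]]}}

```text
t: 25.62
tcp_pos: [0.6869, 0.0863, 0.1148]
eef_rot: [0.0, 1.0, -0.0, -0.0]
force: [0.2, 0.2, 0.2]
grip_width: 0.0497
grasp_force: 0.0
```

```bash
python3 e.py
```

```text
t 25.62 x 0.6869 edge [9.8 9.8] F [0.2 0.2 0.2] needle (np.float64(241.6), np.float64(20.13), 48)
```

No contact where a rolled-on hex would be, so the hex is really near 225–230° total. The dial is biased by a small yaw again: heavy downward force unloads the far block. I'll switch to lighter strokes with more sideways drag on the top flat, checking the force, then finish with a flat pinch, which gives a pure couple at 270°.

{"name": "apply_moves", "arguments": {"targets": [[[0,0,-0.006],0,0.05],[[0,-0.0068,-0.0105],0,0.05],[[0,-0.0068,-0.0105],0,0.05],[[0,-0.0068,-0.008],0,0.05],[[0,-0.0068,-0.006],0,0.05],[[0,-0.0068,-0.0045],0,0.05],[[0,-0.0068,-0.0045],0,0.05]]}}

```text
t: 26.25
tcp_pos: [0.6871, 0.0932, 0.1199]
eef_rot: [0.0, 1.0, -0.0, -0.0]
force: [-0.2, -0.2, 2.7]
grip_width: 0.0502
grasp_force: 1.2
```

```bash
python3 e.py
```

```text
t 26.25 x 0.6871 edge [ 3.1 14.9] F [-0.2 -0.2  2.7] needle (np.float64(242.3), np.float64(20.19), 45)
```

Contact height 15.2 confirms about 225°. Now a light drag.

{"name": "apply_moves", "arguments": {"targets": [[[0,0.0012,0.0003],0,0.05],[[0,0.0024,0.0007],0,0.05],[[0,0.0036,0.0012],0,0.05],[[0,0.0048,0.0018],0,0.05],[[0,0.0048,0.0018],0,0.05]]}}

```text
t: 26.72
tcp_pos: [0.6872, 0.0917, 0.1196]
eef_rot: [-0.002, 1.0, 0.001, 0.0]
force: [-2.9, 5.7, 9.0]
grip_width: 0.05
grasp_force: 4.6
```

```bash
python3 e.py;python3 ax.py
```

```text
t 26.72 x 0.6872 edge [ 4.5 14.6] F [-2.9  5.7  9. ] needle (np.float64(247.5), np.float64(20.63), 42)
[0.6871730967748765, 0.09175746520463215, 0.11957092356956717]
[(60, np.float64(72.1), np.float64(16.6)), (65, np.float64(72.0), np.float64(16.9)), (70, np.float64(66.7), np.float64(26.8)), (75, np.float64(66.5), np.float64(26.6)), (80, np.float64(69.2), np.float64(32.1)), (85, np.float64(68.9), np.float64(31.8)), (90, np.float64(68.9), np.float64(32.0)), (95, np.float64(68.7), np.float64(31.7)), (-12, np.float64(92.7), np.float64(303.8)), (-8, np.float64(97.7), np.float64(54.1)), (-4, np.float64(99.0), np.float64(65.7)), (0, np.float64(71.7), np.float64(13.8)), (4, np.float64(71.6), np.float64(14.3)), (8, np.float64(71.7), np.float64(14.2)), (12, np.float64(71.4), np.float64(14.1))]
(np.float64(247.6), np.float64(20.64), 49)
```

The friction is high (the finger sticks, Fy 5.7 / Fz 9), and the force acts too far beyond the near block. I'll move the finger over the block's edge, so it touches only the inner end of the hex, and drag again.

{"name": "apply_moves", "arguments": {"targets": [[[0,-0.003,-0.002],0,0.05],[[0,-0.0048,-0.008],0,0.05],[[-0.006,-0.0048,-0.008],0,0.05],[[-0.012,-0.0048,-0.008],0,0.05],[[-0.012,-0.0048,-0.008],0,0.05],[[-0.012,-0.0048,-0.008],0,0.05]]}}

```text
t: 27.37
tcp_pos: [0.6745, 0.0927, 0.1258]
eef_rot: [0.0, 1.0, -0.0, -0.0]
force: [0.1, -0.5, -0.0]
grip_width: 0.0498
grasp_force: 0.0
```

```bash
python3 e.py;python3 ax.py
```

```text
t 27.37 x 0.6745 edge [ 3.4 20.8] F [ 0.1 -0.5 -0. ] needle (np.float64(244.2), np.float64(20.35), 49)
[0.6749143384946797, 0.09285846576580661, 0.12591802705523014]
[(60, np.float64(68.0), np.float64(28.2)), (65, np.float64(70.1), np.float64(32.6)), (70, np.float64(69.8), np.float64(32.3)), (75, np.float64(69.8), np.float64(32.5)), (80, np.float64(69.5), np.float64(31.3)), (85, np.float64(69.5), np.float64(31.5)), (90, np.float64(67.0), np.float64(26.8)), (95, np.float64(69.4), np.float64(31.9)), (-12, np.float64(71.9), np.float64(14.8)), (-8, np.float64(72.0), np.float64(14.7)), (-4, np.float64(72.4), np.float64(14.1)), (0, np.float64(72.0), np.float64(14.0)), (4, np.float64(71.9), np.float64(14.4)), (8, np.float64(72.0), np.float64(14.3)), (12, np.float64(71.7), np.float64(14.2))]
(np.float64(244.2), np.float64(20.35), 49)
```

The hex orientation alone is ambiguous: T≈225° or ≈280° look alike. I'll settle it by matching the hub's silhouette in the scene image over the lean angle, with the start image as reference.

```bash
cat > hub.py <<'E'
from h import *
O2=np.array([.6262,.0712,0])
c=cam('scene')
def sil(th,dv=(0,0)):
    t=np.deg2rad(th); e=np.array([np.sin(t),0,np.cos(t)]); B=np.array([0,-52.,94]); C=np.array([0,-88.,94])+6*e
    a=(C-B)/np.linalg.norm(C-B); u=np.cross(a,[0,0,1.]);u/=np.linalg.norm(u);v=np.cross(u,a)
    ph=np.linspace(0,2*np.pi,72,endpoint=False); P=[]
    for s in(-15,15): P.append(C+a*s+17*(np.outer(np.cos(ph),u)+np.outer(np.sin(ph),v)))
    P=np.vstack(P)/1e3; W=np.c_[O2[0]+P[:,1],O2[1]-P[:,0],P[:,2]]
    return cv2.convexHull((proj(c,W)+dv).astype(np.float32))[:,0]
def score(g,th,dv):
    h=sil(th,dv); k=8; m=np.zeros((420*k//2,560*k//2),np.uint8) if 0 else None
    n=len(h); s=0; L=0; cen=h.mean(0)
    for i in range(n):
        p,q=h[i],h[(i+1)%n]; l=np.linalg.norm(q-p)
        if l<.05: continue
        nn=np.array([q[1]-p[1],p[0]-q[0]])/l; 
        if nn@((p+q)/2-cen)<0: nn=-nn
        for f in np.arange(.5/max(1,int(l*2)),1,1/max(1,int(l*2))):
            x=p+(q-p)*f; 
            a=x-nn*1.2; b=x+nn*1.2
            va,vb=[cv2.getRectSubPix(g,(1,1),(float(z[0]),float(z[1])))[0,0] for z in(a,b)]
            w=l/max(1,int(l*2)); s+=w*min(float(va-vb),60); L+=w
    return s/L
def fit(im,dvs):
    g=cv2.cvtColor(im,6).astype(np.float32)
    r=[(score(g,th,dv),th,dv) for th in range(0,360,15) for dv in dvs]
    return sorted(r,reverse=True)
if __name__=="__main__":
    dv=[(x,y) for x in np.arange(-1.5,1.6,.5) for y in np.arange(-1.5,1.6,.5)]
    now=imaging.capture('scene'); cv2.imwrite('/tmp/now.png',now)
    for n,im in(("start",cv2.imread('pics/scene0.png')),("T210 yawed",cv2.imread('/tmp/s.png')),("now",now)):
        r=fit(im,[(0,0)]); print(n,[(round(a,1),b) for a,b,_ in r[:6]])
        r=fit(im,dv); print('   free',[(round(a,1),b,tuple(map(float,d))) for a,b,d in r[:6]])
E
python3 hub.py
```

```text
start [(np.float32(45.3), 45), (np.float32(43.7), 30), (np.float32(43.4), 90), (np.float32(43.3), 60), (np.float32(43.2), 105), (np.float32(42.6), 75)]
   free [(np.float32(46.0), 75, (0.5, 0.0)), (np.float32(45.4), 30, (-0.5, 0.0)), (np.float32(45.4), 60, (0.5, 0.0)), (np.float32(45.4), 105, (0.5, -0.5)), (np.float32(45.3), 45, (0.0, 0.0)), (np.float32(45.2), 15, (-1.0, 0.0))]
T210 yawed [(np.float32(21.7), 255), (np.float32(21.4), 240), (np.float32(20.2), 270), (np.float32(19.5), 225), (np.float32(18.4), 285), (np.float32(17.3), 300)]
   free [(np.float32(35.2), 255, (1.5, 1.0)), (np.float32(35.1), 270, (1.5, 1.0)), (np.float32(34.9), 270, (1.5, 1.5)), (np.float32(34.9), 285, (1.5, 1.5)), (np.float32(34.6), 240, (1.5, 1.0)), (np.float32(34.4), 255, (1.5, 0.5))]
now [(np.float32(30.0), 240), (np.float32(29.8), 225), (np.float32(29.2), 255), (np.float32(28.8), 210), (np.float32(27.7), 270), (np.float32(25.4), 195)]
   free [(np.float32(30.9), 300, (0.0, 1.5)), (np.float32(30.8), 180, (1.5, 1.0)), (np.float32(30.6), 180, (1.5, 0.5)), (np.float32(30.6), 300, (0.0, 1.0)), (np.float32(30.6), 195, (1.0, 0.5)), (np.float32(30.4), 285, (-0.5, 1.0))]
```

```bash
python3 - <<'E'
from hub import *
from scipy.optimize import minimize
def cen(th):
    t=np.deg2rad(th); P=np.array([6*np.sin(t),-88,94+6*np.cos(t)])/1e3
    return proj(c,[O2[0]+P[1],O2[1]-P[0],P[2]])[0]
def best(im,ths):
    g=cv2.cvtColor(im,6).astype(np.float32); o=[]
    for th in ths:
        r=max(((score(g,th,(x,y)),x,y) for x in np.arange(-2.5,2.6,.5) for y in np.arange(-2.5,2.6,.5)))
        r=max(((score(g,th,(r[1]+x,r[2]+y)),r[1]+x,r[2]+y) for x in np.arange(-.4,.5,.2) for y in np.arange(-.4,.5,.2)))
        o.append((th,round(float(r[0]),1),np.round(cen(th)+[r[1],r[2]],2).tolist()))
    return o
for n,f in(("start",'pics/scene0.png'),("yaw",'/tmp/s.png'),("now",'/tmp/now.png')): print(n,best(cv2.imread(f),(75,300,345) if n!="start" else (60,80,100)))
print({th:np.round(cen(th),2).tolist() for th in (60,80,100,180,270,290,305,320,340,0)})
print("1mm in x,y,z (world):",[np.round(proj(c,[.5382+a,.0712+b,.1+d])[0]-proj(c,[.5382,.0712,.1])[0],2).tolist() for a,b,d in((.001,0,0),(0,.001,0),(0,0,.001))])
# dial pivot check: detect dial body by ncc against start image shifted? needle darkest centre
for n,f in(("yaw",'/tmp/s.png'),("now",'/tmp/now.png')): print(n,needle(im=cv2.imread(f)))
E
```

```text
start [(60, 45.9, [311.45, 219.21]), (80, 45.8, [311.36, 219.33]), (100, 45.9, [311.3, 219.35])]
yaw [(75, 15.8, [313.81, 222.12]), (300, 34.9, [316.6, 223.6]), (345, 29.8, [316.17, 222.88])]
now [(75, 19.7, [313.81, 222.12]), (300, 31.2, [314.6, 222.9]), (345, 30.1, [314.47, 222.88])]
{60: [311.15, 219.01], 80: [310.86, 219.33], 100: [310.8, 219.85], 180: [312.61, 222.57], 270: [314.77, 222.56], 290: [314.72, 221.96], 305: [314.52, 221.42], 320: [314.2, 220.86], 340: [313.63, 220.15], 0: [312.95, 219.54]}
1mm in x,y,z (world): [[-0.29, 0.26], [0.33, 0.25], [0.03, -0.26]]
yaw (np.float64(238.9), np.float64(19.91), 42)
now (np.float64(243.9), np.float64(20.33), 50)
```

```bash
python3 - <<'E'
from h import *
def end(w,s,ys=(.071,.066,.076)):
    c=cam('wrist',s); o=[]
    for y in ys:
        xs=np.arange(.700,.760,.0005); uv=proj(c,np.c_[xs,np.full(len(xs),y),np.full(len(xs),.104)])
        v=np.array([w[int(b),int(a)].mean() if 0<=b<420 and 0<=a<560 else 0 for a,b in uv]); i=np.where(v[:-4]-v[4:]>40)[0]
        o.append((round(xs[i[-1]+2],4),[round(xs[k+2],4) for k in i[:1]]) if len(i) else None)
    return o
print("start",end(cv2.imread('pics/w2.png')[:,:560],{'tcp_pos':np.array([.6853,.0806,.1968]),'eef_rot':[.001,1,0,-.002]}))
s=readout.observe(); print("now",end(imaging.capture('wrist'),s,(.0695,.066,.074)))
# top camera: hex end along axis
c=cam('top')
for n,im in(("start",cv2.imread('pics/top0.png')),("now",imaging.capture('top'))):
    xs=np.arange(.69,.77,.001); uv=proj(c,np.c_[xs,np.full(len(xs),.0712),np.full(len(xs),.106)]); print(n,[int(cv2.getRectSubPix(im,(1,1),(float(a),float(b))).mean()) for a,b in uv][25:55])
E
```

```text
start [(np.float64(0.724), [np.float64(0.7225)]), (np.float64(0.73), [np.float64(0.7255)]), (np.float64(0.73), [np.float64(0.7255)])]
now [(np.float64(0.736), [np.float64(0.7335)]), (np.float64(0.736), [np.float64(0.7335)]), (np.float64(0.7365), [np.float64(0.7335)])]
start [207, 207, 208, 208, 208, 208, 208, 208, 207, 203, 197, 182, 167, 140, 114, 91, 70, 58, 52, 49, 49, 49, 49, 50, 49, 49, 48, 48, 48, 48]
now [151, 151, 151, 151, 150, 150, 150, 150, 149, 149, 149, 149, 149, 148, 148, 148, 148, 148, 147, 147, 147, 147, 147, 146, 146, 146, 146, 145, 145, 145]
```

Found it: the shaft has crept about 6 mm axially toward the hex end (end face 0.730 → 0.736). That put the bend into the far V-block and biased everything. I'll push it back from the end face with closed fingers.

{"name": "apply_moves", "arguments": {"targets": [[[0,0,-0.03],0,0.02],[[0.04,0.01,-0.03],0,0.0],[[0.075,0.0225,-0.03],0,0.0],[[0.1,0.0225,-0.03],0,0.0],[[0.1,0.0225,-0.03],0,0.0],[[0.1,0.0225,0],0,0.0],[[0.1,0.0225,0.025],0,0.0],[[0.1,0.0225,0.027],0,0.0],[[0.1,0.0225,0.027],0,0.0],[[0.1,0.0225,0.027],0,0.0]]}}

```text
t: 28.5
tcp_pos: [0.7755, 0.0711, 0.1002]
eef_rot: [-0.0, 1.0, -0.0, 0.001]
force: [0.8, -0.0, -0.4]
grip_width: 0.0002
grasp_force: 0.0
```

```bash
python3 e.py; python3 -c "
from h import *
go([.741,.0705,.099])"
```

```text
t 28.5 x 0.7755 edge [ 0.2 -4.8] F [ 0.8 -0.  -0.4] needle (np.float64(244.0), np.float64(20.34), 53)
t 28.55 tcp [0.7762 0.0712 0.1012] tilt [ 0.003  0.001 -1.   ] shift [-0.0352  0.0007  0.0021] turn -0.0001 F [0.3 0.7 0.5]
```

{"name": "apply_moves", "arguments": {"targets": [[[-0.015,0,0],0,0.0],[[-0.025,0,0],0,0.0],[[-0.028,0,0],0,0.0],[[-0.03,0,0],0,0.0],[[-0.032,0,0],0,0.0],[[-0.034,0,0],0,0.0],[[-0.036,0,0],0,0.0],[[-0.036,0,0],0,0.0]]}}

```text
t: 29.22
tcp_pos: [0.7427, 0.0716, 0.1012]
eef_rot: [-0.001, 1.0, -0.0, 0.004]
force: [4.3, 1.1, 2.0]
grip_width: 0.0003
grasp_force: 2.5
```

```bash
python3 e.py; python3 - <<'E'
from hub import *
g=None
im=imaging.capture('top');c2=cam('top')
E
```

```text
t 29.22 x 0.7427 edge [-0.2 -3.8] F [4.3 1.1 2. ] needle (np.float64(234.6), np.float64(19.55), 48)
```

{"name": "apply_moves", "arguments": {"targets": [[[-0.001,0,0],0,0.0],[[-0.002,0,0],0,0.0],[[-0.0025,0,0],0,0.0],[[-0.0025,0,0],0,0.0]]}}

```text
t: 29.65
tcp_pos: [0.7416, 0.072, 0.1017]
eef_rot: [-0.001, 1.0, -0.0, 0.006]
force: [7.0, 1.8, 2.0]
grip_width: 0.0002
grasp_force: 3.6
```

```bash
python3 e.py
```

```text
t 29.65 x 0.7416 edge [-0.8 -3.3] F [7.  1.8 2. ] needle (np.float64(223.7), np.float64(18.64), 34)
```

{"name": "apply_moves", "arguments": {"targets": [[[0.01,0,0],0,0.0],[[0.03,0,0],0,0.0],[[0.03,0,-0.02],0,0.02],[[0.03,0,-0.055],0,0.05],[[0,0,-0.055],0,0.05],[[-0.03,0,-0.055],0,0.05],[[-0.055,0,-0.055],0,0.05],[[-0.055,0,-0.04],0,0.05],[[-0.055,0,-0.03],0,0.05],[[-0.055,0,-0.03],0,0.05],[[-0.055,0,-0.03],0,0.05]]}}

```text
t: 30.62
tcp_pos: [0.682, 0.0706, 0.1282]
eef_rot: [0.0, 1.0, -0.0, -0.0]
force: [0.5, 0.4, 0.3]
grip_width: 0.0498
grasp_force: 0.0
```

```bash
python3 e.py; python3 ax.py; python3 - <<'E'
from hub import *
s=readout.observe(); cw=cam('wrist',s); w=imaging.capture('wrist')
xs=np.arange(.700,.760,.0005); uv=proj(cw,np.c_[xs,np.full(len(xs),.071),np.full(len(xs),.104)])
v=np.array([w[int(b),int(a)].mean() for a,b in uv]); i=np.where(v[:-4]-v[4:]>40)[0]; print("end",xs[i[0]+2],xs[i[-1]+2])
g=cv2.cvtColor(imaging.capture('scene'),6).astype(np.float32)
for th in (290,320,350): 
    print(th,max((round(float(score(g,th,(x,y))),1),x,y) for x in np.arange(-2.5,2.6,.5) for y in np.arange(-2.5,2.6,.5)))
E
```

```text
t 30.62 x 0.682 edge [25.5 23.2] F [0.5 0.4 0.3] needle (np.float64(219.7), np.float64(18.31), 39)
[0.6825490691385693, 0.07070599437321287, 0.12883334526609783]
[(60, np.float64(69.3), np.float64(28.9)), (65, np.float64(69.1), np.float64(29.1)), (70, np.float64(69.3), np.float64(29.4)), (75, np.float64(69.3), np.float64(29.1)), (80, np.float64(69.3), np.float64(28.9)), (85, np.float64(69.3), np.float64(28.7)), (90, np.float64(69.3), np.float64(29.3)), (95, np.float64(69.3), np.float64(29.1)), (-12, np.float64(72.3), np.float64(14.6)), (-8, np.float64(72.3), np.float64(14.5)), (-4, np.float64(72.2), np.float64(14.5)), (0, np.float64(72.2), np.float64(14.4)), (4, np.float64(72.2), np.float64(14.3)), (8, np.float64(72.2), np.float64(14.2)), (12, np.float64(71.9), np.float64(14.6))]
(np.float64(219.8), np.float64(18.31), 40)
end 0.7304999999999966 0.735999999999996
290 (33.1, np.float64(-0.5), np.float64(0.5))
320 (33.4, np.float64(0.0), np.float64(1.0))
350 (33.1, np.float64(1.0), np.float64(2.0))
```

The shaft is pushed back and straight. The reading is 18.3, about 228° total. Now the drag stroke again, with a slight −x drift commanded to counter the axial creep.

{"name": "apply_moves", "arguments": {"targets": [[[0.0035,-0.012,0],0,0.05],[[0.0035,-0.022,0],0,0.05],[[0.0035,-0.022,0],0,0.05],[[0.0035,-0.022,0.006],0,0.05],[[0.0035,-0.022,0.0085],0,0.05],[[0.0035,-0.022,0.0105],0,0.05],[[0.0032,-0.0213,0.0108],0,0.05],[[0.0029,-0.0201,0.0112],0,0.05],[[0.0026,-0.0191,0.0117],0,0.05],[[0.0023,-0.018,0.0123],0,0.05],[[0.002,-0.0171,0.013],0,0.05],[[0.0017,-0.0162,0.0138],0,0.05],[[0.0017,-0.0162,0.0138],0,0.05]]}}

```text
t: 31.95
tcp_pos: [0.6856, 0.09, 0.1186]
eef_rot: [-0.002, 1.0, 0.0, 0.003]
force: [-0.8, 5.1, 13.5]
grip_width: 0.0505
grasp_force: 7.0
```

```bash
python3 e.py
```

```text
t 31.95 x 0.6856 edge [ 6.4 13.6] F [-0.8  5.1 13.5] needle (np.float64(255.2), np.float64(21.27), 46)
```

{"name": "apply_moves", "arguments": {"targets": [[[0,-0.002,-0.003],0,0.05],[[0,-0.004,-0.007],0,0.05],[[0,-0.004,-0.01],0,0.05],[[0,-0.004,-0.01],0,0.05]]}}

```text
t: 32.33
tcp_pos: [0.6834, 0.0905, 0.1255]
eef_rot: [0.0, 1.0, -0.0, 0.0]
force: [0.5, 0.4, -0.1]
grip_width: 0.05
grasp_force: 0.0
```

```bash
python3 e.py; python3 ax.py
```

```text
t 32.33 x 0.6834 edge [ 5.7 20.5] F [ 0.5  0.4 -0.1] needle (np.float64(252.5), np.float64(21.05), 50)
[0.6832882695321542, 0.09032625098380935, 0.12513115166687488]
[(60, np.float64(72.6), np.float64(28.9)), (65, np.float64(70.4), np.float64(32.4)), (70, np.float64(70.3), np.float64(32.6)), (75, np.float64(70.0), np.float64(32.3)), (80, np.float64(70.2), np.float64(32.1)), (85, np.float64(70.1), np.float64(32.2)), (90, np.float64(69.8), np.float64(32.0)), (95, np.float64(69.8), np.float64(32.1)), (-12, np.float64(85.7), np.float64(43.8)), (-8, np.float64(71.9), np.float64(13.8)), (-4, np.float64(71.8), np.float64(14.2)), (0, np.float64(71.9), np.float64(14.2)), (4, np.float64(72.0), np.float64(14.0)), (8, np.float64(71.6), np.float64(14.0)), (12, np.float64(71.5), np.float64(14.4))]
(np.float64(252.7), np.float64(21.06), 50)
```

```bash
cat > prof.py <<'E'
from h import *
def prof(w,s):
    c=cam('wrist',s); ys=np.arange(-20,20.1,1)/1e3; xs=np.arange(.698,.722,.001)
    P=np.array([[x,.0712-y,.104] for x in xs for y in ys]); uv=proj(c,P).astype(np.float32)
    v=cv2.remap(w.mean(2).astype(np.float32),uv[:,0],uv[:,1],1).reshape(len(xs),-1).mean(0); return [(int(1e3*y),round(float(a))) for y,a in zip(ys,v)]
if __name__=="__main__":
    s=readout.observe(); w=imaging.capture('wrist'); print("now",prof(w,s))
E
python3 prof.py; python3 - <<'E'
from prof import *
# reference: T=0 (w2) 
print("T0",prof(cv2.imread('pics/w2.png')[:,:560],{'tcp_pos':np.array([.6853,.0806,.1968]),'eef_rot':[.001,1,0,-.002]}))
c=cam('scene')
for n,f in (("T0",'pics/scene0.png'),("s T210",'/tmp/s.png'),("prev T225",'/tmp/now.png'),("now",None)):
    im=cv2.imread(f) if f else imaging.capture('scene')
    # profile around the visible side of the hex: across angle psi at y_f 92..100
    out=[]
    for psi in range(-40,181,10):
        a=np.deg2rad(psi); vals=[]
        for yf in (90,94,98):
            uv=proj(c,[O[0]+yf/1e3,.0712-.0148*np.cos(a),.094+.0148*np.sin(a)])[0]; vals.append(cv2.getRectSubPix(im,(1,1),(float(uv[0]),float(uv[1]))).mean())
        out.append((psi,int(np.mean(vals))))
    print(n,out)
E
```

```text
now [(-20, 110), (-19, 110), (-18, 110), (-17, 109), (-16, 97), (-15, 206), (-14, 223), (-13, 223), (-12, 223), (-11, 223), (-10, 223), (-9, 224), (-8, 250), (-7, 255), (-6, 255), (-5, 255), (-4, 255), (-3, 255), (-2, 255), (-1, 255), (0, 255), (1, 255), (2, 255), (3, 255), (4, 255), (5, 255), (6, 255), (7, 255), (8, 255), (9, 243), (10, 235), (11, 234), (12, 234), (13, 234), (14, 234), (15, 183), (16, 110), (17, 109), (18, 109), (19, 108), (20, 109)]
T0 [(-20, 85), (-19, 85), (-18, 85), (-17, 85), (-16, 101), (-15, 199), (-14, 230), (-13, 231), (-12, 231), (-11, 231), (-10, 231), (-9, 231), (-8, 243), (-7, 254), (-6, 255), (-5, 255), (-4, 255), (-3, 255), (-2, 255), (-1, 255), (0, 255), (1, 255), (2, 255), (3, 255), (4, 255), (5, 255), (6, 255), (7, 255), (8, 255), (9, 246), (10, 223), (11, 222), (12, 222), (13, 221), (14, 221), (15, 197), (16, 107), (17, 85), (18, 84), (19, 84), (20, 84)]
T0 [(-40, 153), (-30, 168), (-20, 169), (-10, 149), (0, 111), (10, 88), (20, 76), (30, 78), (40, 95), (50, 133), (60, 184), (70, 207), (80, 210), (90, 210), (100, 210), (110, 210), (120, 199), (13
[... 185 characters left out ...]
81), (60, 181), (70, 181), (80, 187), (90, 203), (100, 207), (110, 206), (120, 207), (130, 206), (140, 203), (150, 153), (160, 107), (170, 98), (180, 91)]
prev T225 [(-40, 217), (-30, 213), (-20, 187), (-10, 158), (0, 149), (10, 139), (20, 132), (30, 135), (40, 142), (50, 150), (60, 164), (70, 199), (80, 216), (90, 217), (100, 216), (110, 217), (120, 217), (130, 206), (140, 149), (150, 138), (160, 138), (170, 138), (180, 134)]
now [(-40, 204), (-30, 208), (-20, 204), (-10, 175), (0, 142), (10, 121), (20, 113), (30, 115), (40, 128), (50, 148), (60, 185), (70, 210), (80, 214), (90, 214), (100, 213), (110, 213), (120, 207), (130, 166), (140, 154), (150, 154), (160, 154), (170, 153), (180, 145)]
```

The facet profile settles it: flat on top again with boundaries at ±8 mm, so T ≈ 239°. The dial excess comes from residual axial shift. About 36° remains. Next stroke, with the finger closer to the block and a −x drift.

{"name": "apply_moves", "arguments": {"targets": [[[-0.0045,0.0005,0],0,0.05],[[-0.0045,0.0005,0],0,0.05],[[-0.0045,0.0005,0.004],0,0.05],[[-0.0045,0.0005,0.006],0,0.05],[[-0.0045,0.0005,0.0078],0,0.05],[[-0.0048,0.0009,0.0086],0,0.05],[[-0.0051,0.0019,0.0092],0,0.05],[[-0.0054,0.0028,0.0099],0,0.05],[[-0.0057,0.0037,0.0107],0,0.05],[[-0.006,0.0045,0.0116],0,0.05],[[-0.0063,0.005,0.0123],0,0.05],[[-0.0063,0.005,0.0123],0,0.05]]}}

```text
t: 33.58
tcp_pos: [0.6792, 0.0882, 0.117]
eef_rot: [-0.001, 1.0, 0.0, 0.003]
force: [-2.3, 2.8, 18.1]
grip_width: 0.05
grasp_force: 9.1
```

```bash
cat >> prof.py <<'E'
    c=cam('scene'); im=imaging.capture('scene'); out=[]
    for psi in range(50,171,5):
        a=np.deg2rad(psi); uv=np.array([proj(c,[O[0]+yf/1e3,.0712-.0148*np.cos(a),.094+.0148*np.sin(a)])[0] for yf in (90,94,98)])
        out.append((psi,int(np.mean([cv2.getRectSubPix(im,(1,1),(float(u),float(v))).mean() for u,v in uv]))))
    print("scene",out)
E
python3 e.py; python3 prof.py
```

```text
t 33.58 x 0.6792 edge [ 8. 12.] F [-2.3  2.8 18.1] needle (np.float64(273.1), np.float64(22.76), 54)
now [(-20, 108), (-19, 108), (-18, 108), (-17, 108), (-16, 107), (-15, 127), (-14, 229), (-13, 237), (-12, 237), (-11, 237), (-10, 237), (-9, 237), (-8, 237), (-7, 237), (-6, 250), (-5, 255), (-4, 255), (-3, 255), (-2, 255), (-1, 255), (0, 255), (1, 255), (2, 255), (3, 255), (4, 255), (5, 255), (6, 255), (7, 255), (8, 255), (9, 255), (10, 255), (11, 232), (12, 224), (13, 224), (14, 224), (15, 200), (16, 113), (17, 107), (18, 107), (19, 107), (20, 107)]
scene [(50, 178), (55, 194), (60, 204), (65, 209), (70, 210), (75, 210), (80, 210), (85, 211), (90, 211), (95, 211), (100, 210), (105, 210), (110, 209), (115, 197), (120, 175), (125, 167), (130, 166), (135, 166), (140, 166), (145, 166), (150, 166), (155, 166), (160, 165), (165, 163), (170, 157)]
```

Fz is too high and the reading is at 22.8, so I'm backing off now. The axial shift, with the bend in the far block, is the cause of the resistance. I'll push it fully home first.

{"name": "apply_moves", "arguments": {"targets": [[[0,-0.002,-0.006],0,0.05],[[0,0,-0.025],0,0.04],[[0.01,0.005,-0.045],0,0.02],[[0.05,0.0139,-0.045],0,0.0],[[0.085,0.0139,-0.045],0,0.0],[[0.1,0.0139,-0.045],0,0.0],[[0.1,0.0139,-0.02],0,0.0],[[0.1,0.0139,0.0],0,0.0],[[0.1,0.0139,0.0125],0,0.0],[[0.1,0.0139,0.0125],0,0.0],[[0.085,0.0139,0.0125],0,0.0],[[0.074,0.0139,0.0125],0,0.0],[[0.071,0.0139,0.0125],0,0.0],[[0.068,0.0139,0.0125],0,0.0],[[0.066,0.0139,0.0125],0,0.0],[[0.064,0.0139,0.0125],0,0.0],[[0.0625,0.0139,0.0125],0,0.0],[[0.061,0.0139,0.0125],0,0.0],[[0.06,0.0139,0.0125],0,0.0],[[0.06,0.0139,0.0125],0,0.0]]}}

```text
t: 35.4
tcp_pos: [0.7406, 0.0732, 0.1024]
eef_rot: [-0.001, 1.0, -0.0, 0.004]
force: [6.8, 0.9, 2.9]
grip_width: -0.0001
grasp_force: 2.7
```

```bash
python3 e.py
```

```text
t 35.4 x 0.7406 edge [-2.  -2.6] F [6.8 0.9 2.9] needle (np.float64(248.1), np.float64(20.68), 45)
```

{"name": "apply_moves", "arguments": {"targets": [[[-0.0015,0,0],0,0.0],[[-0.003,0,0],0,0.0],[[-0.003,0,0],0,0.0],[[0.015,0,0],0,0.0],[[0.03,0,-0.01],0,0.02],[[0.03,0,-0.05],0,0.05],[[0,-0.0163,-0.05],0,0.05],[[-0.03,-0.0163,-0.05],0,0.05],[[-0.058,-0.0163,-0.05],0,0.05],[[-0.058,-0.0163,-0.035],0,0.05],[[-0.058,-0.0163,-0.0256],0,0.05],[[-0.058,-0.0163,-0.0256],0,0.05],[[-0.058,-0.0163,-0.0256],0,0.05]]}}

```text
t: 36.53
tcp_pos: [0.6796, 0.0881, 0.1254]
eef_rot: [0.0, 1.0, -0.0, -0.0]
force: [0.4, 0.1, 1.0]
grip_width: 0.0499
grasp_force: 0.0
```

```bash
python3 e.py; python3 prof.py; python3 ax.py
```

```text
t 36.53 x 0.6796 edge [ 8.  20.4] F [0.4 0.1 1. ] needle (np.float64(229.0), np.float64(19.08), 63)
now [(-20, 109), (-19, 109), (-18, 109), (-17, 111), (-16, 201), (-15, 237), (-14, 237), (-13, 237), (-12, 237), (-11, 237), (-10, 237), (-9, 237), (-8, 249), (-7, 255), (-6, 255), (-5, 255), (-4, 255), (-3, 255), (-2, 255), (-1, 255), (0, 255), (1, 255), (2, 255), (3, 255), (4, 255), (5, 255), (6, 255), (7, 255), (8, 255), (9, 248), (10, 230), (11, 230), (12, 229), (13, 230), (14, 204), (15, 111), (16, 108), (17, 108), (18, 109), (19, 109), (20, 109)]
scene [(50, 133), (55, 161), (60, 185), (65, 201), (70, 208), (75, 209), (80, 209), (85, 210), (90, 211), (95, 210), (100, 210), (105, 210), (110, 210), (115, 208), (120, 200), (125, 181), (130, 167), (135, 163), (140, 163), (145, 163), (150, 163), (155, 163), (160, 163), (165, 163), (170, 161)]
[0.680185040889331, 0.08836208839219428, 0.12639741669282725]
[(60, np.float64(71.1), np.float64(32.7)), (65, np.float64(71.3), np.float64(32.4)), (70, np.float64(71.2), np.float64(32.6)), (75, np.float64(71.1), np.float64(32.8)), (80, np.float64(71.4), np.float64(32.1)), (85, np.float64(71.3), np.float64(32.3)), (90, np.float64(71.2), np.float64(32.5)), (95, np.float64(71.1), np.float64(31.7)), (-12, np.float64(71.2), np.float64(14.4)), (-8, np.float64(71.6), np.float64(14.9)), (-4, np.float64(71.4), np.float64(14.3)), (0, np.float64(71.3), np.float64(14.7)), (4, np.float64(71.4), np.float64(14.6)), (8, np.float64(71.2), np.float64(15.0)), (12, np.float64(71.1), np.float64(14.4))]
(np.float64(228.9), np.float64(19.08), 63)
```

The shaft is now truly seated and straight (71.2–71.4 mm along its whole length), at T ≈ 241° and reading 19.1. Gentle stroke from here.

{"name": "apply_moves", "arguments": {"targets": [[[0,-0.0011,0],0,0.05],[[0,-0.0011,0.005],0,0.05],[[0,-0.0011,0.007],0,0.05],[[0,-0.0011,0.0084],0,0.05],[[-0.0004,-0.001,0.0091],0,0.05],[[-0.0008,-0.0005,0.0095],0,0.05],[[-0.0012,0,0.0098],0,0.05],[[-0.0016,0.0005,0.0102],0,0.05],[[-0.002,0.0009,0.0105],0,0.05],[[-0.002,0.0009,0.0105],0,0.05]]}}

```text
t: 37.62
tcp_pos: [0.6791, 0.0892, 0.1185]
eef_rot: [-0.001, 1.0, 0.0, 0.003]
force: [-0.3, 2.9, 11.7]
grip_width: 0.0501
grasp_force: 6.1
```

```bash
python3 e.py; python3 prof.py
```

```text
t 37.62 x 0.6791 edge [ 7.  13.5] F [-0.3  2.9 11.7] needle (np.float64(234.3), np.float64(19.52), 51)
now [(-20, 109), (-19, 109), (-18, 109), (-17, 109), (-16, 188), (-15, 238), (-14, 238), (-13, 238), (-12, 238), (-11, 238), (-10, 238), (-9, 238), (-8, 240), (-7, 255), (-6, 255), (-5, 255), (-4, 255), (-3, 255), (-2, 255), (-1, 255), (0, 255), (1, 255), (2, 255), (3, 255), (4, 255), (5, 255), (6, 255), (7, 255), (8, 255), (9, 254), (10, 221), (11, 227), (12, 227), (13, 227), (14, 191), (15, 110), (16, 108), (17, 108), (18, 109), (19, 108), (20, 108)]
scene [(50, 136), (55, 161), (60, 184), (65, 201), (70, 208), (75, 209), (80, 209), (85, 209), (90, 210), (95, 210), (100, 210), (105, 210), (110, 210), (115, 205), (120, 192), (125, 176), (130, 167), (135, 164), (140, 165), (145, 166), (150, 165), (155, 165), (160, 165), (165, 164), (170, 164)]
```

{"name": "apply_moves", "arguments": {"targets": [[[-0.0004,0.0008,0.0002],0,0.05],[[-0.0008,0.0016,0.0005],0,0.05],[[-0.0012,0.0024,0.0009],0,0.05],[[-0.0016,0.003,0.0014],0,0.05],[[-0.0016,0.003,0.0014],0,0.05]]}}

```text
t: 38.18
tcp_pos: [0.6788, 0.0871, 0.1174]
eef_rot: [-0.002, 1.0, 0.001, 0.004]
force: [1.8, 2.7, 10.7]
grip_width: 0.0501
grasp_force: 5.3
```

```bash
python3 e.py; python3 prof.py
```

```text
t 38.18 x 0.6788 edge [ 9.1 12.4] F [ 1.8  2.7 10.7] needle (np.float64(237.6), np.float64(19.8), 36)
now [(-20, 104), (-19, 104), (-18, 104), (-17, 105), (-16, 135), (-15, 243), (-14, 245), (-13, 245), (-12, 245), (-11, 245), (-10, 245), (-9, 245), (-8, 245), (-7, 245), (-6, 245), (-5, 254), (-4, 255), (-3, 255), (-2, 255), (-1, 255), (0, 255), (1, 255), (2, 255), (3, 255), (4, 255), (5, 255), (6, 255), (7, 255), (8, 255), (9, 255), (10, 255), (11, 240), (12, 193), (13, 193), (14, 133), (15, 104), (16, 104), (17, 104), (18, 103), (19, 104), (20, 103)]
scene [(50, 172), (55, 190), (60, 200), (65, 204), (70, 205), (75, 205), (80, 204), (85, 204), (90, 205), (95, 204), (100, 204), (105, 203), (110, 199), (115, 189), (120, 181), (125, 178), (130, 178), (135, 178), (140, 178), (145, 178), (150, 178), (155, 178), (160, 177), (165, 174), (170, 165)]
```

It's rolling cleanly: T ≈ 252°, reading 19.8, no tipping. Continue.

{"name": "apply_moves", "arguments": {"targets": [[[-0.0003,0.0007,0.0005],0,0.05],[[-0.0005,0.0013,0.001],0,0.05],[[-0.0007,0.0019,0.0015],0,0.05],[[-0.001,0.0024,0.002],0,0.05],[[-0.0012,0.0029,0.0026],0,0.05],[[-0.0012,0.0029,0.0026],0,0.05]]}}

```text
t: 38.83
tcp_pos: [0.6759, 0.0824, 0.113]
eef_rot: [-0.001, 1.0, 0.0, 0.002]
force: [0.2, -0.1, 1.0]
grip_width: 0.0501
grasp_force: 0.0
```

```bash
python3 e.py; python3 prof.py
```

```text
t 38.83 x 0.6759 edge [13.8  8. ] F [ 0.2 -0.1  1. ] needle (np.float64(244.7), np.float64(20.4), 50)
now [(-20, 101), (-19, 101), (-18, 101), (-17, 101), (-16, 101), (-15, 118), (-14, 250), (-13, 253), (-12, 253), (-11, 253), (-10, 253), (-9, 253), (-8, 253), (-7, 253), (-6, 253), (-5, 253), (-4, 253), (-3, 253), (-2, 253), (-1, 254), (0, 254), (1, 254), (2, 254), (3, 254), (4, 254), (5, 254), (6, 254), (7, 254), (8, 254), (9, 254), (10, 254), (11, 254), (12, 254), (13, 243), (14, 103), (15, 101), (16, 100), (17, 100), (18, 100), (19, 100), (20, 100)]
scene [(50, 184), (55, 186), (60, 187), (65, 188), (70, 187), (75, 188), (80, 187), (85, 187), (90, 188), (95, 191), (100, 196), (105, 198), (110, 198), (115, 199), (120, 198), (125, 198), (130, 197), (135, 197), (140, 197), (145, 197), (150, 198), (155, 192), (160, 173), (165, 148), (170, 125)]
```

T ≈ 268° (corner nearly on top), reading 20.4. About 10° more: regrip near the lower corner and press gently.

{"name": "apply_moves", "arguments": {"targets": [[[0,0,-0.005],0,0.05],[[0.007,-0.002,-0.006],0,0.05],[[0.0078,-0.002,-0.006],0,0.05],[[0.0078,-0.002,-0.003],0,0.05],[[0.0076,-0.002,-0.0014],0,0.05],[[0.0073,-0.002,0],0,0.05],[[0.007,-0.0018,0.001],0,0.05],[[0.0068,-0.0016,0.0018],0,0.05],[[0.0068,-0.0016,0.0018],0,0.05]]}}

```text
t: 39.73
tcp_pos: [0.6831, 0.0825, 0.112]
eef_rot: [0.0, 1.0, -0.0, 0.002]
force: [1.3, -0.6, 10.0]
grip_width: 0.0496
grasp_force: 4.7
```

```bash
python3 e.py; python3 prof.py
```

```text
t 39.73 x 0.6831 edge [13.5  7. ] F [ 1.3 -0.6 10. ] needle (np.float64(249.3), np.float64(20.78), 54)
now [(-20, 113), (-19, 113), (-18, 112), (-17, 113), (-16, 112), (-15, 112), (-14, 127), (-13, 247), (-12, 254), (-11, 254), (-10, 254), (-9, 254), (-8, 254), (-7, 254), (-6, 254), (-5, 254), (-4, 254), (-3, 254), (-2, 254), (-1, 254), (0, 254), (1, 254), (2, 253), (3, 253), (4, 253), (5, 253), (6, 253), (7, 253), (8, 253), (9, 253), (10, 253), (11, 253), (12, 253), (13, 253), (14, 235), (15, 111), (16, 111), (17, 111), (18, 112), (19, 112), (20, 112)]
scene [(50, 170), (55, 173), (60, 174), (65, 175), (70, 174), (75, 175), (80, 180), (85, 190), (90, 201), (95, 206), (100, 208), (105, 208), (110, 209), (115, 208), (120, 208), (125, 208), (130, 208), (135, 207), (140, 206), (145, 194), (150, 168), (155, 137), (160, 117), (165, 108), (170, 106)]
```

{"name": "apply_moves", "arguments": {"targets": [[[0,-0.0005,-0.003],0,0.05],[[0,-0.001,-0.008],0,0.05],[[0,-0.001,-0.008],0,0.05],[[0,-0.001,-0.008],0,0.05]]}}

```text
t: 40.22
tcp_pos: [0.6808, 0.0844, 0.1177]
eef_rot: [-0.0, 1.0, 0.0, -0.0]
force: [-0.5, 0.1, -0.2]
grip_width: 0.0497
grasp_force: 0.0
```

```bash
python3 e.py; python3 e.py; python3 prof.py; python3 ax.py
```

```text
t 40.22 x 0.6808 edge [11.6 12.7] F [-0.5  0.1 -0.2] needle (np.float64(247.7), np.float64(20.64), 50)
t 40.27 x 0.6806 edge [11.8 12.4] F [ 0.7 -0.1 -0.1] needle (np.float64(247.7), np.float64(20.64), 50)
now [(-20, 108), (-19, 109), (-18, 109), (-17, 109), (-16, 109), (-15, 109), (-14, 136), (-13, 250), (-12, 254), (-11, 254), (-10, 254), (-9, 254), (-8, 254), (-7, 254), (-6, 254), (-5, 254), (-4, 254), (-3, 254), (-2, 254), (-1, 254), (0, 254), (1, 254), (2, 253), (3, 253), (4, 253), (5, 253), (6, 253), (7, 253), (8, 253), (9, 253), (10, 253), (11, 253), (12, 253), (13, 253), (14, 224), (15, 109), (16, 107), (17, 107), (18, 107), (19, 107), (20, 107)]
scene [(50, 171), (55, 173), (60, 174), (65, 174), (70, 173), (75, 174), (80, 180), (85, 190), (90, 201), (95, 207), (100, 208), (105, 208), (110, 207), (115, 207), (120, 207), (125, 207), (130, 207), (135, 207), (140, 205), (145, 193), (150, 168), (155, 138), (160, 117), (165, 108), (170, 105)]
[0.6807160549635661, 0.08417506776708414, 0.11731062043674112]
[(60, np.float64(70.2), np.float64(29.7)), (65, np.float64(70.1), np.float64(29.9)), (70, np.float64(70.0), np.float64(30.1)), (75, np.float64(69.9), np.float64(30.3)), (80, np.float64(70.0), np.float64(30.0)), (85, np.float64(70.2), np.float64(29.7)), (90, np.float64(70.1), np.float64(29.9)), (95, np.float64(70.0), np.float64(30.1)), (-12, np.float64(88.7), np.float64(62.0)), (-8, np.float64(83.3), np.float64(26.4)), (-4, np.float64(71.2), np.float64(16.2)), (0, np.float64(71.3), np.float64(16.0)), (4, np.float64(71.4), np.float64(15.9)), (8, np.float64(70.9), np.float64(15.8)), (12, np.float64(71.3), np.float64(16.2))]
(np.float64(247.7), np.float64(20.64), 49)
```

Released and seated: the reading is 20.64, and the fitted peak is at T ≈ 277–278° against about 276.5° now. So the high side is up. I'll retreat clear and verify.

{"name": "apply_moves", "arguments": {"targets": [[[0,0,-0.03],0,0.05],[[0,0,-0.06],0,0.05],[[0.04,0,-0.09],0,0.05],[[0.08,0,-0.1],0,0.05],[[0.08,0,-0.1],0,0.05],[[0.08,0,-0.1],0,0.05]]}}

```text
t: 41.02
tcp_pos: [0.7639, 0.0838, 0.2188]
eef_rot: [-0.0, 1.0, -0.001, 0.002]
force: [0.3, -0.1, -1.3]
grip_width: 0.05
grasp_force: 0.0
```

```bash
python3 e.py; python3 - <<'E'
from hub import *
im=imaging.capture('scene'); g=cv2.cvtColor(im,6).astype(np.float32)
print(sorted([(round(float(score(g,th,(.5,0))),1),th) for th in range(0,360,15)],reverse=True)[:5])
a=cv2.imread('pics/top0.png'); b=imaging.capture('top')
for n,(u,v) in dict(bottle=(347,216),beaker=(180,172),dish=(332,145)).items():
    print(n,round(float(cv2.absdiff(a,b)[v-18:v+18,u-18:u+18].mean()),1))
E
```

```text
t 41.02 x 0.7639 edge [ 12.4 113.8] F [ 0.3 -0.1 -1.3] needle (np.float64(247.7), np.float64(20.65), 51)
[(28.2, 0), (26.1, 345), (24.9, 15), (21.6, 150), (21.2, 135)]
bottle 17.3
beaker 2.6
dish 4.8
```

```bash
python3 -c "
from station import arm
print(arm.close_job())"
```

```text
the job is handed in; nothing more can be done
None
```

The job is handed in at about 41 s, with the hub's high side up under the plunger to within my estimated few degrees and the shaft in both V-blocks. The dial reads 20.6 mm (lowest about 9.1 mm). On the way the shaft crept about 6 mm along its axis and briefly rode up the far V-block wall; I pushed it back and reseated it. The beaker and dish images show little change; I couldn't confirm the bottle, because its image patch had changed, probably from the arm overhead.

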